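# Get the thread spool out from behind the dye bottles

## Robot

A 6-joint arm with a two-finger parallel gripper is mounted at the origin on the work surface. World frame = base frame: x ahead of the robot, y to its left, z up, the work surface at z = 0. Lengths are in mm, angles in degrees, forces in N, time in s.
With the tool pointing down it reaches from about 325 to 775 mm from the base axis. Payload 5.5 kg.
Tool frame: the origin (TCP) lies at the very end of the fingers, on their centre line; the grasp point (between the pads) lies 19 mm behind it; z points along the fingers, y is the line along which they close (so a half turn about z gives the same grasp; the last joint's range is limited). The gripper opens to 85 mm and grips with 20 to 120 N. Pads are 22 mm wide; open, the fingers measure 114 mm over their backs; the gripper's body (76 mm by 85 mm) begins 54 mm behind the grasp point. The pads swing forward as they close: fully open they stand 13 mm farther back than shut.
Start: joints at [-80.025, 5.22, 70.514, -0, 104.267, -3.249], TCP at [137.252, -584.105, 231.275] pointing down, gripper open.
Joint ranges: [-164.24, 164.24], [-49.07, 125.15], [9.68, 141.18], [-86.29, 266.29], [3.28, 154.24], [-151.56, 151.56]. Speed limits (degrees/s): [147.25, 147.25, 172.46, 180, 180, 180].

## Interface

Orientations are given as [roll, pitch, yaw] about the fixed x, y, z axes, in that order (R = Rz(yaw) Ry(pitch) Rx(roll)).
In Python, from rig import * gives the robot as it stands.
- The arm moves only by the tool play_rows, never from a script. Its argument "commands" is a list of rows, each an object of numbers: "tx", "ty", "tz": the shift along the tool's x, y, z as a fraction of full scale; "rx", "ry", "rz": the turn, a rotation vector about the tool's x, y, z as a fraction of full scale. A call has 1 to 20 rows; each row is the pose to reach, as a shift and turn from the pose commanded when the call began, along the tool's axes at that moment, turning the shorter way round; what a row does not reach only later rows make up. Full scale, the value 1, is 120 mm for a shift and 360 degrees for a turn. A row lasts 1/8 s, in which the tool goes at most 62.5 mm and 10.7 degrees, less where a joint would pass 70% of its speed; a pose out of reach is approached as far as the arm can. A call with a number of a shift or a turn outside -1 to 1 is refused whole. A call with a gripper value outside its range is refused whole. "fingers" is the gripper's target within -1 to 1 (shut at 1, half-way at 0, fully open at -1), set as the call begins (left out, the last holds). The fingers move at their own pace and stop on an object; "squeeze" is the grip in N (left out, the last holds). Time passes only in rows, so rows that repeat a pose let the fingers close. It gives the time, the measured TCP pose, the force, the opening and the grip force at its end, in the units of the state.
- state(): the state, without advancing time (a new reading comes with each control period).
- snapshot(name): name is "side" or "top"; returns a dict with "pixels" (384x512x3 uint8, red, green, blue), "camera_matrix" (3x3 intrinsics, pixels), "extrinsics" (4x4, takes a point from camera to world coordinates). Camera axes: x right, y down, z forward; pixel columns grow to the right and rows downward; lengths in mm; the calibration is good to about 2 mm. A picture is of the moment at which its call begins. There is no depth.
- finish_job(): hands the job in; it is judged then, once.
The state is a dict: "time_s": time; "joint_positions": joint angles; "qd": joint speeds; "joint_torque": joint torques, N m; "tool_pos": TCP position; "tcp_rot": TCP orientation; "wrist_force": force on the tool from outside, world axes, zero at the start; "moment": the same for the moment, N m; "gripper_width": finger opening in mm; "grasp_force": force on a finger pad.
Only numpy, scipy, OpenCV 4.12 (cv2) and the standard library are available. Lean on these libraries where they do the work, as an engineer would, in place of code of your own. Each camera call takes 0.05 s, during which the arm holds its last target. There are 200 camera calls.

## Task

The spool of blue thread stands in the plywood caddy, tucked in behind the three dye bottles. Clear the three bottles out of the way onto the baking sheet, then stand the spool upright in the white thread dish on the pink work sheet, and after that put every bottle back upright on the cork coaster it came from, so that the colours stand in the same order as before. Set things down rather than dropping them, and leave the phone and the scissors where they lie.

Things in the scene. Friction and masses are not known exactly. Their poses are not given: they have to be found in the camera images.
- red_bottle_mid (a point): Loose red dye bottle, white screw cap, upright on one of the caddy's coasters, 170 mm high, 0.17 to 0.36 kg. Body 56 mm across up to 105 mm above its underside, tapering to a 26 mm neck at 126 mm; cap 32 mm across from 134 to 170 mm up: the place to grip it from above. The point is its centre, half-way up (85 mm above its underside, 67 mm below mid-cap); z is its upright axis.
- yellow_bottle_mid (a point): Loose yellow dye bottle, same shape and size as the red one: 170 mm high, body 56 mm across, white cap 32 mm across from 134 to 170 mm above the underside. The point is its centre, 85 mm above its underside; z is its upright axis.
- green_bottle_mid (a point): Loose green dye bottle, same shape and size as the red one: 170 mm high, body 56 mm across, white cap 32 mm across from 134 to 170 mm above the underside. The point is its centre, 85 mm above its underside; z is its upright axis.
- spool_mid (a point): Loose spool of blue thread with a small pale disc on top, upright in the caddy, about 8 mm behind the bottles and 8 mm before the back board: 40 mm across, 56 mm high, 50 g. The point is its centre, 28 mm above its underside; z is its upright axis. Over 70 mm free on both sides: with the bottles gone, grip it from above, fingers closing along the caddy's y.
- caddy: Fixed plywood caddy. Origin at table height; +x to its back board, y along the bottle row. Floor 12 mm above the table. Inner faces: back board x = 56 mm, cheeks y = +-120 mm, lip x = -70 mm; board and cheeks 12 mm thick and 60 mm high over the table, lip 8 and 24 mm. Flat dark cork coasters (64 mm across, the bottles' places) at x = -28, y = -78, 0, 78 mm; spool near x = 28, y = 0.
- baking_sheet: Shallow aluminium baking sheet fixed to the table, empty at the start, the side area for the bottles: 280 mm (its x) by 150 mm (its y), rim 14 mm high, walls 3 mm, floor 3 mm above the table. Origin at its centre at table height. To the left or to the right of the caddy; place and yaw vary.
- dish: Small round white thread dish, fixed to the table in the middle of a flat pink paper work sheet (180 x 130 mm): 92 mm in diameter at the rim, 18 mm high, flat inner floor 68 mm in diameter and 6 mm above the table. Origin at its centre at table height. On the other side of the caddy from the baking sheet; place and yaw vary.
- phone: Loose black mobile phone lying flat on the table between the robot and the caddy, 148 x 72 x 9 mm, origin at the centre of its underside, long side along its x. A bystander: leave it alone.
- scissors: Loose scissors with orange finger rings lying flat on the table between the robot and the caddy, about 140 x 65 x 9 mm, origin at table height near the pivot, blades along +x. A bystander: leave them alone.

How it is judged (in metres and radians):
On the way, in this order (a step that is already met when the one before it is completed fails the run):
1. all three bottles stand upright on the baking sheet, the spool still in its place (x of red_bottle_mid in the frame of baking_sheet between -0.125 and 0.125 m and y of red_bottle_mid in the frame of baking_sheet between -0.06 and 0.06 m and z of red_bottle_mid in the frame of baking_sheet between 0.083 and 0.093 m and angle between each of red_bottle_mid, yellow_bottle_mid, green_bottle_mid's own z axis and vertical below 0.1 rad and x of yellow_bottle_mid in the frame of baking_sheet between -0.125 and 0.125 m and y of yellow_bottle_mid in the frame of baking_sheet between -0.06 and 0.06 m and z of yellow_bottle_mid in the frame of baking_sheet between 0.083 and 0.093 m and x of green_bottle_mid in the frame of baking_sheet between -0.125 and 0.125 m and y of green_bottle_mid in the frame of baking_sheet between -0.06 and 0.06 m and z of green_bottle_mid in the frame of baking_sheet between 0.083 and 0.093 m and distance of spool_mid from where it was at the start of the episode below 0.02 m), for 0.2 s.
2. the spool stands upright in the thread dish while the bottles still stand on the baking sheet (horizontal distance between spool_mid and dish below 0.018 m and z of spool_mid in the frame of dish between 0.03 and 0.039 m and angle between each of spool_mid, red_bottle_mid, yellow_bottle_mid, green_bottle_mid's own z axis and vertical below 0.1 rad and x of red_bottle_mid in the frame of baking_sheet between -0.125 and 0.125 m and y of red_bottle_mid in the frame of baking_sheet between -0.06 and 0.06 m and z of red_bottle_mid in the frame of baking_sheet between 0.083 and 0.093 m and x of yellow_bottle_mid in the frame of baking_sheet between -0.125 and 0.125 m and y of yellow_bottle_mid in the frame of baking_sheet between -0.06 and 0.06 m and z of yellow_bottle_mid in the frame of baking_sheet between 0.083 and 0.093 m and x of green_bottle_mid in the frame of baking_sheet between -0.125 and 0.125 m and y of green_bottle_mid in the frame of baking_sheet between -0.06 and 0.06 m and z of green_bottle_mid in the frame of baking_sheet between 0.083 and 0.093 m), for 0.2 s.
At the end, for the whole second after the job is handed in: Every bottle is back, released and at rest, within 12 mm of where it stood at the start and upright within 0.06 rad; the spool stands in the thread dish, upright within 0.1 rad, on the dish's floor and within 18 mm of its centre, at rest (distance of each of red_bottle_mid, yellow_bottle_mid, green_bottle_mid from where it was at the start of the episode below 0.012 m and angle between each of red_bottle_mid, yellow_bottle_mid, green_bottle_mid's own z axis and vertical below 0.06 rad and horizontal distance between spool_mid and dish below 0.018 m and z of spool_mid in the frame of dish between 0.03 and 0.039 m and angle between spool_mid's own z axis and vertical below 0.1 rad and linear speed of each of red_bottle, yellow_bottle, green_bottle, spool below 0.02 m/s); the robot touches nothing.
It fails at once if a bottle or the spool is knocked over, or dropped (falls freely faster than 0.65 m/s, about 2 cm) ((angle between red_bottle_mid's own z axis and vertical above 0.7 rad or (linear speed of red_bottle above 0.65 m/s and contact force between the fingers and red_bottle below 0.05 N)) or (angle between yellow_bottle_mid's own z axis and vertical above 0.7 rad or (linear speed of yellow_bottle above 0.65 m/s and contact force between the fingers and yellow_bottle below 0.05 N)) or (angle between green_bottle_mid's own z axis and vertical above 0.7 rad or (linear speed of green_bottle above 0.65 m/s and contact force between the fingers and green_bottle below 0.05 N)) or (angle between spool_mid's own z axis and vertical above 0.7 rad or (linear speed of spool above 0.65 m/s and contact force between the fingers and spool below 0.05 N))).
It fails at once if the phone or the scissors are shifted by more than 20 mm (distance of any of phone, scissors from where it was at the start of the episode above 0.02 m).
It also fails if it takes over 134 s, if anything falls off the work surface, if the arm or the gripper's body presses on something with over 40 N, if the wrist force passes 120 N, or if a joint passes its speed limit or range.

## Working session

There is one attempt and no reset: what is moved stays moved. The work goes in short steps, Python scripts to look and compute and a tool call to move; the robot and the scene stay as the last step left them, time stands still between calls to the robot, and variables do not carry over. Pictures are saved under pics/ and viewed, at most 14 in all, crops included, and the job is handed in when it is done.

Besides the shell and the picture viewer there is one more tool, called after ">>>" in YAML: its name, and indented under it one key for each argument. play_rows: Moves the arm, as the interface text tells. Shift numbers are shares of 120 mm and turn numbers shares of 360 degrees, none past 1 either way. Its arguments: {"type":"object","properties":{"commands":{"type":"array","items":{"type":"object","properties":{"tx":{"type":"number","minimum":-1,"maximum":1},"ty":{"type":"number","minimum":-1,"maximum":1},"tz":{"type":"number","minimum":-1,"maximum":1},"rx":{"type":"number","minimum":-1,"maximum":1},"ry":{"type":"number","minimum":-1,"maximum":1},"rz":{"type":"number","minimum":-1,"maximum":1}}}},"fingers":{"type":"number"},"squeeze":{"type":"number"}},"required":["commands"]}

```bash
mkdir -p pics; ls
python3 - <<'E'
from rig import *
import cv2
for n in("top","side"):
    s=snapshot(n); cv2.imwrite(f"pics/{n}0.png",s["pixels"][...,::-1]); print(n,s["camera_matrix"],s["extrinsics"])
print(state())
E
```

```text
pics
top [[410.97669341   0.         251.47647383]
 [  0.         410.97669341 194.47880486]
 [  0.           0.           1.        ]] [[-6.53628775e-03 -9.94918247e-01  1.00473674e-01  4.32937072e+02]
 [-9.99868022e-01  5.00805000e-03 -1.54550413e-02  2.03080611e+01]
 [ 1.48733254e-02 -1.00561432e-01 -9.94819673e-01  1.11321076e+03]
 [ 0.00000000e+00  0.00000000e+00  0.00000000e+00  1.00000000e+00]]
side [[366.88328868   0.         255.8157868 ]
 [  0.         366.88328868 188.99399047]
 [  0.           0.           1.        ]] [[-9.96446198e-01 -4.43338019e-02  7.16204489e-02  4.78207056e+02]
 [-8.15670381e-02  7.20045808e-01 -6.89115993e-01  5.77096616e+02]
 [-2.10188721e-02 -6.92508879e-01 -7.21103085e-01  7.07456883e+02]
 [ 0.00000000e+00  0.00000000e+00  0.00000000e+00  1.00000000e+00]]
{'time_s': 0.1, 'joint_positions': array([-8.00254943e+01,  5.25980493e+00,  7.05760328e+01, -1.64033245e-04,
        1.04265867e+02, -3.24766386e+00]), 'qd': array([-0.01335096, -0.11304441, -0.13012981,  0.07956378, -0.07411522,
        0.04855923]), 'joint_torque': array([ 3.80180296e-03, -4.60216713e+01, -4.19217432e+01,  6.96262691e-05,
        1.06548230e-02, -2.65507254e-06]), 'tool_pos': array([ 137.2006072 , -583.84491375,  230.2429968 ]), 'tcp_rot': array([-1.79898449e+02, -5.60301639e-03,  1.32221243e+01]), 'wrist_force': array([ 0.27152602, -0.07971035,  0.21083192]), 'moment': array([ 0.00875606,  0.04936068, -0.0450879 ]), 'grasp_force': 0.0, 'gripper_width': 85.3039208224618}
```

View pics/top0.png

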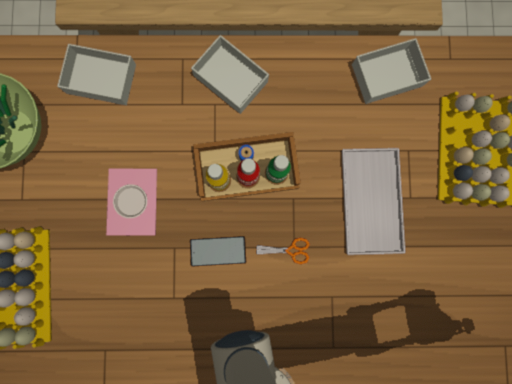

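View pics/side0.png

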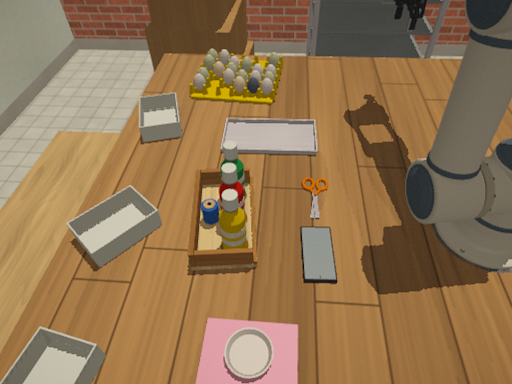

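Top view: caddy in the middle, with caps near (215,171) yellow, (249,164) red and (281,161) green. The spool is at (246,153), the dish at (130,201) on the left, and the sheet spans (343..404, 149..254) on the right. The side view shows the same layout, with caps at (231,198), (229,172) and (231,148).

```bash
cat > h.py <<'E'
from rig import *
import cv2, numpy as np
def save(n,f,crop=None,k=1):
    s=snapshot(n); im=s["pixels"][...,::-1].copy()
    if crop: x0,y0,x1,y1=crop; im=im[y0:y1,x0:x1]
    cv2.imwrite("pics/"+f,cv2.resize(im,None,fx=k,fy=k,interpolation=cv2.INTER_CUBIC)); return s
def ray(s,px):
    E=s["extrinsics"]; d=E[:3,:3]@np.linalg.inv(s["camera_matrix"])@[px[0],px[1],1]; return E[:3,3],d
def plane(s,px,z):
    o,d=ray(s,px); return o+d*(z-o[2])/d[2]
def proj(s,p):
    E=s["extrinsics"]; c=E[:3,:3].T@(np.asarray(p,float)-E[:3,3]); q=s["camera_matrix"]@c; return q[:2]/q[2]
def tri(sa,a,sb,b):
    o1,d1=ray(sa,a);o2,d2=ray(sb,b); t=np.linalg.lstsq(np.c_[d1,-d2],o2-o1,rcond=None)[0]
    return (o1+d1*t[0]+o2+d2*t[1])/2, np.linalg.norm(o1+d1*t[0]-o2-d2*t[1])
E
python3 - <<'E'
from h import *
s=save("top","top1.png",(185,120,315,210),6); save("side","side1.png",(180,130,270,275),4)
p=s["pixels"].astype(int); w=(p.min(2)>150).astype('uint8')
n,l,st,c=cv2.connectedComponentsWithStats(w)
for i in range(1,n):
    if st[i,4]>30: print(st[i],c[i])
E
```

```text
[ 198   48   63   58 1770] [229.46553672  76.19491525]
[ 361   51   55   45 1575] [387.55873016  73.07111111]
[  70   55   58   43 1708] [98.53278689 76.06733021]
[ 344  152   55  101 4810] [370.4045738  201.77006237]
[276 156  12  12 118] [281.40677966 161.5       ]
[242 159  13  13 124] [248.13709677 164.94354839]
[209 164  12  13 120] [214.5 170.3]
[118 188  26  27 537] [130.65176909 201.02234637]
```

View pics/top1.png

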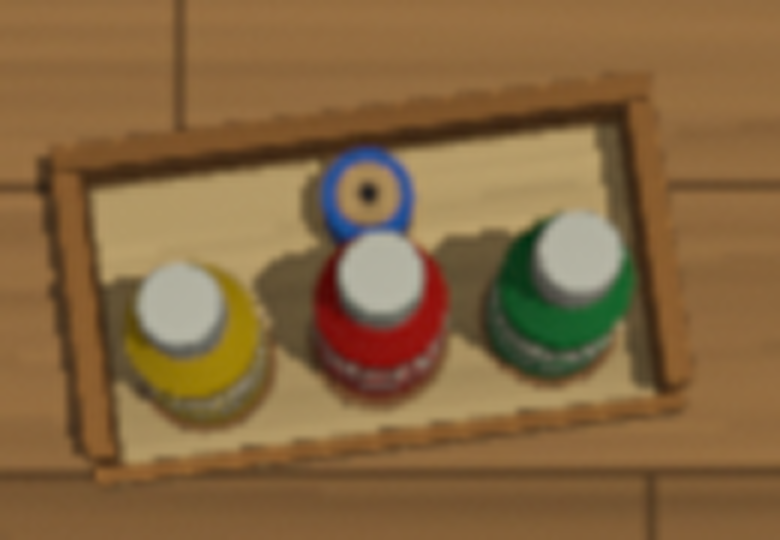

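View pics/side1.png

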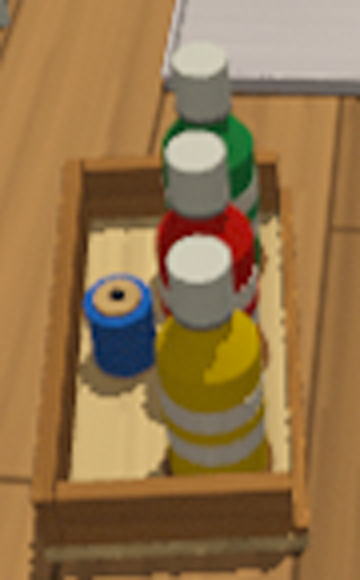

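Run:
```python
from h import *
t=snapshot("top"); s=snapshot("side")
T=dict(y=(214.6,170.2),r=(248.1,164.9),g=(280.9,161.6)); S=dict(g=(229.9,144.6),r=(228.4,167.9),y=(229.4,194.1))
for k in T: print(k,plane(t,T[k],182),plane(s,S[k],182),*tri(t,T[k],s,S[k]))
print("spool",plane(t,(245.8,151.6),68),plane(s,(180+117/4-.4,130+293/4-.4),68))
for px in [(48,160),(650,76),(690,392),(100,480)]: print("cad",plane(t,(185+px[0]/6-.4,120+px[1]/6-.4),60 if px[1]<395 else 24)[:2])
p=t["pixels"].astype(int); w=(p.min(2)>150).astype('uint8'); n,l,st,c=cv2.connectedComponentsWithStats(w)
for i in range(1,n):
    if 4000<st[i,4]<5500:
        r=cv2.minAreaRect(np.argwhere(l==i)[:,::-1].astype(np.float32)); print(r)
        b=cv2.boxPoints(r); print("sheet",np.array([plane(t,q,5)[:2] for q in b]),plane(t,r[0],5))
    if 500<st[i,4]<580 : print("dish",plane(t,c[i],6),st[i])
p=s["pixels"].astype(int); w=(p.min(2)>150).astype('uint8'); n,l,st,c=cv2.connectedComponentsWithStats(w)
for i in range(1,n):
    if st[i,4]>400: print(st[i],c[i],plane(s,c[i],6))
```

```text
y [583.24894252  89.86685584 182.        ] [581.06653476  91.99540093 182.        ] [582.5286425   89.97292591 179.93925598] 2.080167357583388
r [595.22519057  13.14197013 182.        ] [593.10594805  17.08168068 182.        ] [594.88270281  13.0755768  178.3685221 ] 1.9234126276916461
g [602.60790214 -62.29783215 182.        ] [599.99798613 -59.64549134 182.        ] [601.76521426 -62.52781309 179.79247658] 2.4518192179108897
spool [649.9000899   18.00727499  68.        ] [647.82974038  17.5846681   68.        ]
cad [666.1308344  156.29374159]
cad [ 702.58985663 -105.75657465]
cad [ 563.49749336 -120.70730271]
cad [529.94484607 136.84153218]
((370.7782897949219, 201.34390258789062), (99.03064727783203, 50.70445251464844), 87.27368927001953)
sheet [[ 657.89528455 -249.43361688]
 [ 664.14970675 -389.6234867 ]
 [ 393.93568701 -391.13096352]
 [ 388.48199491 -254.28862496]] [ 524.47815809 -321.05386859    5.        ]
dish [528.57476195 328.61727778   6.        ] [118 188  26  27 537]
[   0   50  153  116 7108] [84.27011818 99.76575689] [1186.72406485 -490.35888621    6.        ]
[144 108  32  19 455] [159.19340659 117.02857143] [ 892.91396328 -401.61872004    6.        ]
[ 221  118   93   33 2332] [268.44296741 136.5313036 ] [ 527.38654016 -318.17959677    6.        ]
[  67  204   87   49 1388] [110.41354467 227.64841499] [890.52653391  58.48054364   6.        ]
[ 196  318  102   66 5280] [248.1875     352.28598485] [527.70756698 326.92864145   6.        ]
[   0  327   96   57 1737] [ 55.3955095  365.26482441] [878.38932938 376.14415687   6.        ]
```

>>> play_rows:
  commands:
    - {"tx": 0.1,"ty": -0.07,"rz": -0.03}
    - {"tx": 0.25,"ty": -0.18,"rz": -0.06}
    - {"tx": 0.45,"ty": -0.32,"rz": -0.09}
    - {"tx": 0.65,"ty": -0.46,"rz": -0.12}
    - {"tx": 0.85,"ty": -0.6,"rz": -0.15}
    - {"tx": 1,"ty": -0.7,"rz": -0.18}
    - {"tx": 1,"ty": -0.7,"rz": -0.21}
    - {"tx": 1,"ty": -0.7,"rz": -0.2344}
    - {"tx": 1,"ty": -0.7,"rz": -0.2344}
    - {"tx": 1,"ty": -0.7,"rz": -0.2344}
  fingers: -1
  squeeze: 60

```text
invalid input
```

```bash
cat >> h.py <<'E'
def go(x,y,z,yaw=None):
    "tool-frame shares from the present pose"
    from scipy.spatial.transform import Rotation as R
    st=state(); r=R.from_euler('xyz',st["tcp_rot"],degrees=True)
    d=r.inv().apply(np.array([x,y,z])-st["tool_pos"])/120
    print("t",st["time_s"],"pos",st["tool_pos"].round(1),"rot",st["tcp_rot"].round(2),"shares",d.round(3), "rz", None if yaw is None else round((st["tcp_rot"][2]-yaw)/360,4),"F",st["wrist_force"].round(1),"w",round(st["gripper_width"],1))
E
python3 -c "
from h import *
go(603,-62.5,230,97.6)"
```

```text
t 0.3 pos [ 137.2 -584.   230.9] rot [-179.97   -0.     13.22] shares [ 4.773 -3.343  0.01 ] rz -0.2344 F [ 0.6  0.3 -0.5] w 85.2
```

>>> play_rows:
  commands:
    - {"tx": 0.1,"ty": -0.07,"tz": 0,"rx": 0,"ry": 0,"rz": -0.03}
    - {"tx": 0.25,"ty": -0.18,"tz": 0,"rx": 0,"ry": 0,"rz": -0.06}

```text
time_s: 0.55
tool_pos: [161.4, -556.1, 230.9]
tcp_rot: [-180.0, -0.0, 35.0]
wrist_force: [-0.6, 0.2, 0.2]
gripper_width: 85.7
grasp_force: 0.0
```

```bash
python3 -c "
from h import *
go(603,-62.5,230,97.6)"
```

```text
t 0.55 pos [ 161.4 -556.1  230.9] rot [-1.7997e+02 -1.0000e-02  3.5010e+01] shares [ 5.374 -1.258  0.009] rz -0.1739 F [-0.6  0.2  0.2] w 85.7
```

>>> play_rows:
  commands:
    - {"tx": 0.25,"ty": -0.06,"rz": -0.03}
    - {"tx": 0.5,"ty": -0.12,"rz": -0.06}
    - {"tx": 0.75,"ty": -0.18,"rz": -0.09}
    - {"tx": 1,"ty": -0.23,"rz": -0.118}
    - {"tx": 1,"ty": -0.23,"rz": -0.146}
    - {"tx": 1,"ty": -0.23,"rz": -0.1739}
    - {"tx": 1,"ty": -0.23,"rz": -0.1739}

```text
invalid input
```

```bash
python3 -c "
from h import *
go(603,-62.5,230,97.6)"
```

```text
t 0.55 pos [ 161.4 -556.1  230.9] rot [-1.7997e+02 -1.0000e-02  3.5010e+01] shares [ 5.374 -1.258  0.009] rz -0.1739 F [-0.6  0.2  0.2] w 85.7
```

All six keys are needed in each row.

>>> play_rows:
  commands:
    - {"tx": 0.25,"ty": -0.06,"tz": 0,"rx": 0,"ry": 0,"rz": -0.03}
    - {"tx": 0.5,"ty": -0.12,"tz": 0,"rx": 0,"ry": 0,"rz": -0.06}
    - {"tx": 0.75,"ty": -0.18,"tz": 0,"rx": 0,"ry": 0,"rz": -0.09}
    - {"tx": 1,"ty": -0.23,"tz": 0,"rx": 0,"ry": 0,"rz": -0.118}
    - {"tx": 1,"ty": -0.23,"tz": 0,"rx": 0,"ry": 0,"rz": -0.146}
    - {"tx": 1,"ty": -0.23,"tz": 0,"rx": 0,"ry": 0,"rz": -0.1739}
    - {"tx": 1,"ty": -0.23,"tz": 0,"rx": 0,"ry": 0,"rz": -0.1739}
  fingers: -1
  squeeze: 60

```text
time_s: 1.42
tool_pos: [244.5, -465.1, 231.3]
tcp_rot: [180.0, 0.0, 97.2]
wrist_force: [-0.2, 0.2, 0.1]
gripper_width: 85.5
grasp_force: 0.0
```

```bash
python3 -c "
from h import *
go(603,-62.5,230,97.6)"
```

```text
t 1.425 pos [ 244.5 -465.1  231.3] rot [180.     0.    97.24] shares [2.952 3.386 0.011] rz -0.001 F [-0.2  0.2  0.1] w 85.5
```

>>> play_rows:
  commands:
    - {"tx": 0.2,"ty": 0.24,"tz": 0,"rx": 0,"ry": 0,"rz": 0}
    - {"tx": 0.4,"ty": 0.46,"tz": 0,"rx": 0,"ry": 0,"rz": 0}
    - {"tx": 0.6,"ty": 0.7,"tz": 0,"rx": 0,"ry": 0,"rz": 0}
    - {"tx": 0.8,"ty": 0.93,"tz": 0,"rx": 0,"ry": 0,"rz": 0}

```text
time_s: 1.92
tool_pos: [343.5, -355.0, 231.3]
tcp_rot: [180.0, 0.0, 97.0]
wrist_force: [1.0, -1.0, -0.5]
gripper_width: 85.5
grasp_force: 0.0
```

>>> play_rows:
  commands:
    - {"tx": 0.2,"ty": 0.24,"tz": 0,"rx": 0,"ry": 0,"rz": 0}
    - {"tx": 0.4,"ty": 0.46,"tz": 0,"rx": 0,"ry": 0,"rz": 0}
    - {"tx": 0.6,"ty": 0.7,"tz": 0,"rx": 0,"ry": 0,"rz": 0}
    - {"tx": 0.8,"ty": 0.93,"tz": 0,"rx": 0,"ry": 0,"rz": 0}

```text
time_s: 2.42
tool_pos: [442.1, -245.5, 231.3]
tcp_rot: [180.0, 0.0, 97.0]
wrist_force: [0.8, -0.6, 0.1]
gripper_width: 85.3
grasp_force: 0.0
```

>>> play_rows:
  commands:
    - {"tx": 0.2,"ty": 0.24,"tz": 0,"rx": 0,"ry": 0,"rz": 0}
    - {"tx": 0.4,"ty": 0.46,"tz": 0,"rx": 0,"ry": 0,"rz": 0}
    - {"tx": 0.6,"ty": 0.7,"tz": 0,"rx": 0,"ry": 0,"rz": 0}
    - {"tx": 0.8,"ty": 0.93,"tz": 0,"rx": 0,"ry": 0,"rz": 0}
    - {"tx": 0.8,"ty": 0.93,"tz": 0,"rx": 0,"ry": 0,"rz": 0}
    - {"tx": 0.8,"ty": 0.93,"tz": 0,"rx": 0,"ry": 0,"rz": 0}

```text
time_s: 3.18
tool_pos: [539.6, -137.3, 231.1]
tcp_rot: [-180.0, 0.0, 97.2]
wrist_force: [0.0, 0.5, -0.3]
gripper_width: 85.2
grasp_force: 0.0
```

```bash
python3 -c "
from h import *
go(603,-62.5,230,97.6)"
```

```text
t 3.175 pos [ 539.6 -137.3  231.1] rot [-1.7996e+02  1.0000e-02  9.7190e+01] shares [0.552 0.602 0.009] rz -0.0011 F [ 0.   0.5 -0.3] w 85.2
```

>>> play_rows:
  commands:
    - {"tx": 0.28,"ty": 0.3,"tz": 0,"rx": 0,"ry": 0,"rz": 0}
    - {"tx": 0.552,"ty": 0.602,"tz": 0.1,"rx": 0,"ry": 0,"rz": -0.001}
    - {"tx": 0.552,"ty": 0.602,"tz": 0.25,"rx": 0,"ry": 0,"rz": -0.001}
    - {"tx": 0.552,"ty": 0.602,"tz": 0.25,"rx": 0,"ry": 0,"rz": -0.001}
    - {"tx": 0.552,"ty": 0.602,"tz": 0.25,"rx": 0,"ry": 0,"rz": -0.001}

```text
time_s: 3.8
tool_pos: [602.5, -63.4, 202.1]
tcp_rot: [180.0, 0.0, 97.5]
wrist_force: [-0.5, 0.0, 0.1]
gripper_width: 85.0
grasp_force: 0.0
```

Run:
```python
from h import *
go(603,-62.5,148,97.6)
a=save("top","a.png",(200,110,330,210),3)["pixels"]; 
b=save("side","b.png",(180,100,310,200),3)
cv2.imwrite("pics/m1.png",np.hstack([cv2.imread("pics/a.png"),cv2.imread("pics/b.png")]))
```

```text
t 3.8 pos [602.5 -63.4 202.1] rot [1.7997e+02 3.0000e-02 9.7540e+01] shares [0.008 0.005 0.451] rz -0.0002 F [-0.5  0.   0.1] w 85.0
```

View pics/m1.png

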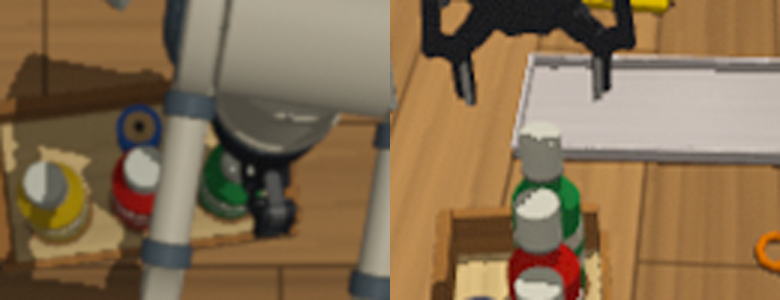

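The side view shows the green cap at (540,135), between the open fingers at columns 467 and 600. The lateral position is good, so I descend and grip.

>>> play_rows:
  commands:
    - {"tx": 0,"ty": 0,"tz": 0.15,"rx": 0,"ry": 0,"rz": 0}
    - {"tx": 0,"ty": 0,"tz": 0.3,"rx": 0,"ry": 0,"rz": 0}
    - {"tx": 0,"ty": 0,"tz": 0.45,"rx": 0,"ry": 0,"rz": 0}
    - {"tx": 0,"ty": 0,"tz": 0.45,"rx": 0,"ry": 0,"rz": 0}
    - {"tx": 0,"ty": 0,"tz": 0.45,"rx": 0,"ry": 0,"rz": 0}

```text
time_s: 4.53
tool_pos: [603.2, -61.9, 147.4]
tcp_rot: [180.0, 0.0, 97.7]
wrist_force: [0.9, -0.6, 0.4]
gripper_width: 85.4
grasp_force: 0.0
```

>>> play_rows:
  commands:
    - {"tx": 0,"ty": 0,"tz": 0,"rx": 0,"ry": 0,"rz": 0}
    - {"tx": 0,"ty": 0,"tz": 0,"rx": 0,"ry": 0,"rz": 0}
    - {"tx": 0,"ty": 0,"tz": 0,"rx": 0,"ry": 0,"rz": 0}
    - {"tx": 0,"ty": 0,"tz": 0,"rx": 0,"ry": 0,"rz": 0}
    - {"tx": 0,"ty": 0,"tz": 0,"rx": 0,"ry": 0,"rz": 0}
    - {"tx": 0,"ty": 0,"tz": 0,"rx": 0,"ry": 0,"rz": 0}
    - {"tx": 0,"ty": 0,"tz": 0,"rx": 0,"ry": 0,"rz": 0}
    - {"tx": 0,"ty": 0,"tz": 0,"rx": 0,"ry": 0,"rz": 0}
  fingers: 1
  squeeze: 60

```text
time_s: 5.52
tool_pos: [603.1, -62.1, 147.9]
tcp_rot: [180.0, 0.0, 97.7]
wrist_force: [-1.9, -0.8, 4.7]
gripper_width: 30.7
grasp_force: 59.8
```

Run:
```python
from h import *
go(610,-320,230,97.6)
```

```text
t 5.525 pos [603.1 -62.1 147.9] rot [1.7997e+02 2.0000e-02 9.7670e+01] shares [-2.138 -0.23  -0.684] rz 0.0002 F [-1.9 -0.8  4.7] w 30.7
```

>>> play_rows:
  commands:
    - {"tx": 0,"ty": 0,"tz": -0.05,"rx": 0,"ry": 0,"rz": 0}
    - {"tx": 0,"ty": 0,"tz": -0.2,"rx": 0,"ry": 0,"rz": 0}
    - {"tx": 0,"ty": 0,"tz": -0.4,"rx": 0,"ry": 0,"rz": 0}
    - {"tx": 0,"ty": 0,"tz": -0.6,"rx": 0,"ry": 0,"rz": 0}
    - {"tx": -0.05,"ty": -0.01,"tz": -0.75,"rx": 0,"ry": 0,"rz": 0}
    - {"tx": -0.15,"ty": -0.02,"tz": -0.8,"rx": 0,"ry": 0,"rz": 0}
    - {"tx": -0.35,"ty": -0.04,"tz": -0.8,"rx": 0,"ry": 0,"rz": 0}
    - {"tx": -0.6,"ty": -0.07,"tz": -0.8,"rx": 0,"ry": 0,"rz": 0}
    - {"tx": -0.85,"ty": -0.1,"tz": -0.8,"rx": 0,"ry": 0,"rz": 0}

```text
time_s: 6.65
tool_pos: [604.4, -166.4, 242.2]
tcp_rot: [-179.9, -0.0, 97.7]
wrist_force: [0.2, 0.0, -2.3]
gripper_width: 30.4
grasp_force: 59.6
```

>>> play_rows:
  commands:
    - {"tx": -0.25,"ty": -0.02,"tz": 0,"rx": 0,"ry": 0,"rz": 0}
    - {"tx": -0.5,"ty": -0.05,"tz": 0,"rx": 0,"ry": 0,"rz": 0}
    - {"tx": -0.75,"ty": -0.08,"tz": 0,"rx": 0,"ry": 0,"rz": 0}
    - {"tx": -1,"ty": -0.1,"tz": 0,"rx": 0,"ry": 0,"rz": 0}

```text
time_s: 7.15
tool_pos: [608.3, -287.1, 242.1]
tcp_rot: [-179.9, -0.1, 97.6]
wrist_force: [0.8, 0.6, -1.8]
gripper_width: 30.3
grasp_force: 59.6
```

>>> play_rows:
  commands:
    - {"tx": -0.18,"ty": -0.02,"tz": 0,"rx": 0,"ry": 0,"rz": 0}
    - {"tx": -0.26,"ty": -0.03,"tz": 0,"rx": 0,"ry": 0,"rz": 0}
    - {"tx": -0.288,"ty": -0.03,"tz": 0.15,"rx": 0,"ry": 0,"rz": 0}
    - {"tx": -0.288,"ty": -0.03,"tz": 0.35,"rx": 0,"ry": 0,"rz": 0}
    - {"tx": -0.288,"ty": -0.03,"tz": 0.55,"rx": 0,"ry": 0,"rz": 0}
    - {"tx": -0.288,"ty": -0.03,"tz": 0.7,"rx": 0,"ry": 0,"rz": 0}
    - {"tx": -0.288,"ty": -0.03,"tz": 0.8,"rx": 0,"ry": 0,"rz": 0}
    - {"tx": -0.288,"ty": -0.03,"tz": 0.83,"rx": 0,"ry": 0,"rz": 0}
    - {"tx": -0.288,"ty": -0.03,"tz": 0.83,"rx": 0,"ry": 0,"rz": 0}
    - {"tx": -0.288,"ty": -0.03,"tz": 0.83,"rx": 0,"ry": 0,"rz": 0}

```text
time_s: 8.4
tool_pos: [610.4, -320.2, 145.0]
tcp_rot: [179.9, 0.1, 97.7]
wrist_force: [-0.2, -0.1, -2.7]
gripper_width: 30.7
grasp_force: 59.7
```

Run:
```python
from h import *
go(610,-320,139,97.6)
save("side","b2.png",(200,60,340,165),5)
```

```text
t 8.4 pos [ 610.4 -320.2  145. ] rot [1.7991e+02 7.0000e-02 9.7670e+01] shares [ 0.002 -0.003  0.05 ] rz 0.0002 F [-0.2 -0.1 -2.7] w 30.7
```

View pics/b2.png

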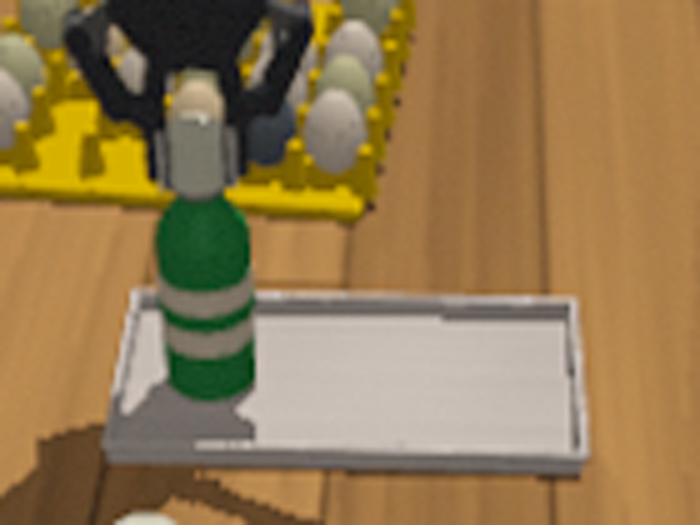

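The green bottle hangs upright over the sheet's far end, its base at (210,385) inside the rim.

>>> play_rows:
  commands:
    - {"tx": 0,"ty": 0,"tz": 0.02,"rx": 0,"ry": 0,"rz": 0}
    - {"tx": 0,"ty": 0,"tz": 0.04,"rx": 0,"ry": 0,"rz": 0}
    - {"tx": 0,"ty": 0,"tz": 0.05,"rx": 0,"ry": 0,"rz": 0}
    - {"tx": 0,"ty": 0,"tz": 0.05,"rx": 0,"ry": 0,"rz": 0}
    - {"tx": 0,"ty": 0,"tz": 0.055,"rx": 0,"ry": 0,"rz": 0}
    - {"tx": 0,"ty": 0,"tz": 0.055,"rx": 0,"ry": 0,"rz": 0}

```text
time_s: 9.2
tool_pos: [610.1, -320.3, 138.9]
tcp_rot: [179.9, 0.1, 97.7]
wrist_force: [-2.9, 0.5, 6.7]
gripper_width: 30.5
grasp_force: 60.7
```

>>> play_rows:
  commands:
    - {"tx": 0,"ty": 0,"tz": 0,"rx": 0,"ry": 0,"rz": 0}
    - {"tx": 0,"ty": 0,"tz": 0,"rx": 0,"ry": 0,"rz": 0}
    - {"tx": 0,"ty": 0,"tz": 0,"rx": 0,"ry": 0,"rz": 0}
    - {"tx": 0,"ty": 0,"tz": 0,"rx": 0,"ry": 0,"rz": 0}
    - {"tx": 0,"ty": 0,"tz": 0,"rx": 0,"ry": 0,"rz": 0}
    - {"tx": 0,"ty": 0,"tz": -0.1,"rx": 0,"ry": 0,"rz": 0}
    - {"tx": 0,"ty": 0,"tz": -0.3,"rx": 0,"ry": 0,"rz": 0}
    - {"tx": 0,"ty": 0,"tz": -0.55,"rx": 0,"ry": 0,"rz": 0}
    - {"tx": 0.1,"ty": 0,"tz": -0.75,"rx": 0,"ry": 0,"rz": 0}
    - {"tx": 0.4,"ty": 0.05,"tz": -0.75,"rx": 0,"ry": 0,"rz": 0}
    - {"tx": 0.8,"ty": 0.08,"tz": -0.75,"rx": 0,"ry": 0,"rz": 0}
  fingers: -1

```text
time_s: 10.58
tool_pos: [606.8, -223.5, 228.5]
tcp_rot: [179.9, 0.1, 97.6]
wrist_force: [1.0, 0.0, -0.7]
gripper_width: 85.4
grasp_force: 0.0
```

>>> play_rows:
  commands:
    - {"tx": 0.35,"ty": 0.02,"tz": 0,"rx": 0,"ry": 0,"rz": 0}
    - {"tx": 0.7,"ty": 0.05,"tz": 0,"rx": 0,"ry": 0,"rz": 0}
    - {"tx": 1,"ty": 0.08,"tz": 0,"rx": 0,"ry": 0,"rz": 0}

```text
time_s: 10.95
tool_pos: [600.1, -101.8, 228.5]
tcp_rot: [179.9, 0.0, 97.7]
wrist_force: [-0.4, -0.1, 1.0]
gripper_width: 85.3
grasp_force: 0.0
```

>>> play_rows:
  commands:
    - {"tx": 0.35,"ty": 0.02,"tz": 0,"rx": 0,"ry": 0,"rz": 0}
    - {"tx": 0.65,"ty": 0.05,"tz": 0,"rx": 0,"ry": 0,"rz": 0}
    - {"tx": 0.9,"ty": 0.07,"tz": 0,"rx": 0,"ry": 0,"rz": 0}
    - {"tx": 0.976,"ty": 0.076,"tz": 0,"rx": 0,"ry": 0,"rz": 0}
    - {"tx": 0.976,"ty": 0.076,"tz": 0,"rx": 0,"ry": 0,"rz": 0}

```text
time_s: 11.58
tool_pos: [593.7, 13.9, 227.7]
tcp_rot: [180.0, 0.0, 97.7]
wrist_force: [0.2, 0.2, -0.7]
gripper_width: 85.5
grasp_force: 0.0
```

Run:
```python
from h import *
go(594,13.7,148,97.6)
save("side","b3.png",(180,100,320,205),5)
```

```text
t 11.575 pos [593.7  13.9 227.7] rot [1.7995e+02 3.0000e-02 9.7710e+01] shares [-0.002  0.002  0.665] rz 0.0003 F [ 0.2  0.2 -0.7] w 85.5
```

View pics/b3.png

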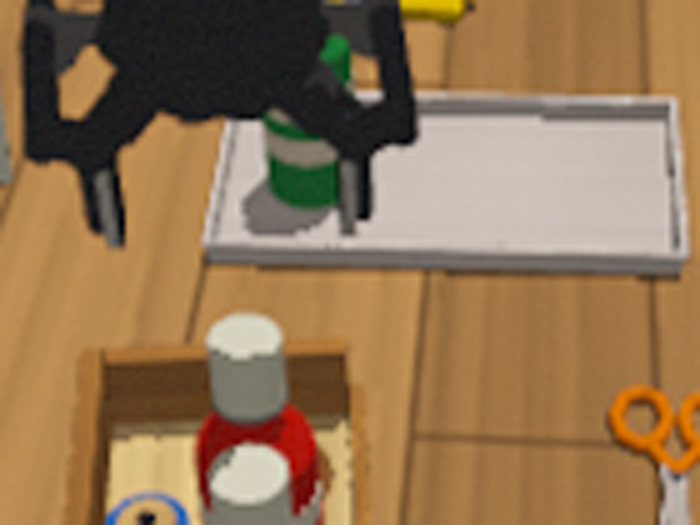

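Green stands on the sheet with its base at (305,185); the red cap (245,365) is centred between the fingers.

>>> play_rows:
  commands:
    - {"tx": 0,"ty": 0,"tz": 0.25,"rx": 0,"ry": 0,"rz": 0}
    - {"tx": 0,"ty": 0,"tz": 0.4,"rx": 0,"ry": 0,"rz": 0}
    - {"tx": 0,"ty": 0,"tz": 0.55,"rx": 0,"ry": 0,"rz": 0}
    - {"tx": 0,"ty": 0,"tz": 0.665,"rx": 0,"ry": 0,"rz": 0}
    - {"tx": 0,"ty": 0,"tz": 0.665,"rx": 0,"ry": 0,"rz": 0}
    - {"tx": 0,"ty": 0,"tz": 0.665,"rx": 0,"ry": 0,"rz": 0}

```text
time_s: 12.38
tool_pos: [593.9, 14.0, 148.1]
tcp_rot: [179.9, 0.0, 97.7]
wrist_force: [0.2, 0.8, -1.1]
gripper_width: 85.5
grasp_force: 0.0
```

>>> play_rows:
  commands:
    - {"tx": 0,"ty": 0,"tz": 0,"rx": 0,"ry": 0,"rz": 0}
    - {"tx": 0,"ty": 0,"tz": 0,"rx": 0,"ry": 0,"rz": 0}
    - {"tx": 0,"ty": 0,"tz": 0,"rx": 0,"ry": 0,"rz": 0}
    - {"tx": 0,"ty": 0,"tz": 0,"rx": 0,"ry": 0,"rz": 0}
    - {"tx": 0,"ty": 0,"tz": 0,"rx": 0,"ry": 0,"rz": 0}
    - {"tx": 0,"ty": 0,"tz": 0,"rx": 0,"ry": 0,"rz": 0}
    - {"tx": 0,"ty": 0,"tz": 0,"rx": 0,"ry": 0,"rz": 0}
    - {"tx": 0,"ty": 0,"tz": 0,"rx": 0,"ry": 0,"rz": 0}
  fingers: 1
  squeeze: 60

```text
time_s: 13.38
tool_pos: [593.8, 14.0, 147.9]
tcp_rot: [179.9, 0.0, 97.7]
wrist_force: [-0.4, -0.6, 6.0]
gripper_width: 30.7
grasp_force: 60.2
```

Run:
```python
from h import *
go(525,-320,140,97.6)
```

```text
t 13.375 pos [593.8  14.  147.9] rot [1.7994e+02 1.0000e-02 9.7680e+01] shares [-2.681 -0.94   0.065] rz 0.0002 F [-0.4 -0.6  6. ] w 30.7
```

>>> play_rows:
  commands:
    - {"tx": 0,"ty": 0,"tz": -0.05,"rx": 0,"ry": 0,"rz": 0}
    - {"tx": 0,"ty": 0,"tz": -0.2,"rx": 0,"ry": 0,"rz": 0}
    - {"tx": 0,"ty": 0,"tz": -0.4,"rx": 0,"ry": 0,"rz": 0}
    - {"tx": 0,"ty": 0,"tz": -0.6,"rx": 0,"ry": 0,"rz": 0}
    - {"tx": -0.05,"ty": -0.01,"tz": -0.75,"rx": 0,"ry": 0,"rz": 0}
    - {"tx": -0.15,"ty": -0.04,"tz": -0.8,"rx": 0,"ry": 0,"rz": 0}
    - {"tx": -0.35,"ty": -0.1,"tz": -0.8,"rx": 0,"ry": 0,"rz": 0}
    - {"tx": -0.65,"ty": -0.2,"tz": -0.8,"rx": 0,"ry": 0,"rz": 0}
    - {"tx": -0.95,"ty": -0.3,"tz": -0.8,"rx": 0,"ry": 0,"rz": 0}

```text
time_s: 14.5
tool_pos: [572.3, -105.6, 242.2]
tcp_rot: [-179.9, -0.0, 97.7]
wrist_force: [0.8, -0.7, -3.4]
gripper_width: 30.2
grasp_force: 59.8
```

>>> play_rows:
  commands:
    - {"tx": -0.25,"ty": -0.1,"tz": 0,"rx": 0,"ry": 0,"rz": 0}
    - {"tx": -0.5,"ty": -0.2,"tz": 0,"rx": 0,"ry": 0,"rz": 0}
    - {"tx": -0.75,"ty": -0.3,"tz": 0,"rx": 0,"ry": 0,"rz": 0}
    - {"tx": -1,"ty": -0.4,"tz": 0,"rx": 0,"ry": 0,"rz": 0}

```text
time_s: 15.0
tool_pos: [540.5, -230.9, 242.3]
tcp_rot: [-179.9, -0.0, 97.6]
wrist_force: [0.2, -0.2, -3.8]
gripper_width: 30.9
grasp_force: 59.8
```

>>> play_rows:
  commands:
    - {"tx": -0.25,"ty": -0.1,"tz": 0,"rx": 0,"ry": 0,"rz": 0}
    - {"tx": -0.48,"ty": -0.18,"tz": 0,"rx": 0,"ry": 0,"rz": 0}
    - {"tx": -0.65,"ty": -0.23,"tz": 0,"rx": 0,"ry": 0,"rz": 0}
    - {"tx": -0.73,"ty": -0.24,"tz": 0.15,"rx": 0,"ry": 0,"rz": 0}
    - {"tx": -0.73,"ty": -0.24,"tz": 0.35,"rx": 0,"ry": 0,"rz": 0}
    - {"tx": -0.73,"ty": -0.24,"tz": 0.55,"rx": 0,"ry": 0,"rz": 0}
    - {"tx": -0.73,"ty": -0.24,"tz": 0.7,"rx": 0,"ry": 0,"rz": 0}
    - {"tx": -0.73,"ty": -0.24,"tz": 0.8,"rx": 0,"ry": 0,"rz": 0}
    - {"tx": -0.73,"ty": -0.24,"tz": 0.84,"rx": 0,"ry": 0,"rz": 0}
    - {"tx": -0.73,"ty": -0.24,"tz": 0.86,"rx": 0,"ry": 0,"rz": 0}
    - {"tx": -0.73,"ty": -0.24,"tz": 0.87,"rx": 0,"ry": 0,"rz": 0}
    - {"tx": -0.73,"ty": -0.24,"tz": 0.875,"rx": 0,"ry": 0,"rz": 0}
    - {"tx": -0.73,"ty": -0.24,"tz": 0.875,"rx": 0,"ry": 0,"rz": 0}

```text
time_s: 16.62
tool_pos: [525.0, -320.0, 138.9]
tcp_rot: [180.0, 0.0, 97.7]
wrist_force: [-0.3, 0.3, -2.3]
gripper_width: 30.8
grasp_force: 60.0
```

Run:
```python
from h import *
go(525,-320,139,97.6)
go(583,90.8,230,97.6)
```

```text
t 16.625 pos [ 525.  -320.   138.9] rot [1.7995e+02 4.0000e-02 9.7670e+01] shares [ 0.     0.    -0.001] rz 0.0002 F [-0.3  0.3 -2.3] w 30.8
t 16.625 pos [ 525.  -320.   138.9] rot [1.7995e+02 4.0000e-02 9.7670e+01] shares [ 3.328  0.937 -0.761] rz 0.0002 F [-0.3  0.3 -2.3] w 30.8
```

>>> play_rows:
  commands:
    - {"tx": 0,"ty": 0,"tz": 0.006,"rx": 0,"ry": 0,"rz": 0}
    - {"tx": 0,"ty": 0,"tz": 0.01,"rx": 0,"ry": 0,"rz": 0}
    - {"tx": 0,"ty": 0,"tz": 0.01,"rx": 0,"ry": 0,"rz": 0}

```text
time_s: 17.0
tool_pos: [525.0, -320.1, 138.9]
tcp_rot: [179.9, 0.1, 97.7]
wrist_force: [-1.5, 1.2, 5.3]
gripper_width: 30.5
grasp_force: 60.6
```

>>> play_rows:
  commands:
    - {"tx": 0,"ty": 0,"tz": 0,"rx": 0,"ry": 0,"rz": 0}
    - {"tx": 0,"ty": 0,"tz": 0,"rx": 0,"ry": 0,"rz": 0}
    - {"tx": 0,"ty": 0,"tz": 0,"rx": 0,"ry": 0,"rz": 0}
    - {"tx": 0,"ty": 0,"tz": 0,"rx": 0,"ry": 0,"rz": 0}
    - {"tx": 0,"ty": 0,"tz": 0,"rx": 0,"ry": 0,"rz": 0}
    - {"tx": 0,"ty": 0,"tz": -0.1,"rx": 0,"ry": 0,"rz": 0}
    - {"tx": 0,"ty": 0,"tz": -0.3,"rx": 0,"ry": 0,"rz": 0}
    - {"tx": 0,"ty": 0,"tz": -0.55,"rx": 0,"ry": 0,"rz": 0}
    - {"tx": 0.1,"ty": 0.02,"tz": -0.77,"rx": 0,"ry": 0,"rz": 0}
    - {"tx": 0.4,"ty": 0.1,"tz": -0.77,"rx": 0,"ry": 0,"rz": 0}
    - {"tx": 0.7,"ty": 0.2,"tz": -0.77,"rx": 0,"ry": 0,"rz": 0}
  fingers: -1

```text
time_s: 18.38
tool_pos: [537.5, -232.9, 231.2]
tcp_rot: [179.9, 0.1, 97.6]
wrist_force: [-0.7, -0.3, -0.7]
gripper_width: 85.3
grasp_force: 0.0
```

>>> play_rows:
  commands:
    - {"tx": 0.35,"ty": 0.1,"tz": 0,"rx": 0,"ry": 0,"rz": 0}
    - {"tx": 0.7,"ty": 0.2,"tz": 0,"rx": 0,"ry": 0,"rz": 0}
    - {"tx": 1,"ty": 0.3,"tz": 0,"rx": 0,"ry": 0,"rz": 0}

```text
time_s: 18.75
tool_pos: [557.1, -108.1, 230.8]
tcp_rot: [179.9, 0.0, 97.7]
wrist_force: [0.6, -0.1, -0.4]
gripper_width: 85.4
grasp_force: 0.0
```

>>> play_rows:
  commands:
    - {"tx": 0.35,"ty": 0.1,"tz": 0,"rx": 0,"ry": 0,"rz": 0}
    - {"tx": 0.7,"ty": 0.2,"tz": 0,"rx": 0,"ry": 0,"rz": 0}
    - {"tx": 1,"ty": 0.3,"tz": 0,"rx": 0,"ry": 0,"rz": 0}

```text
time_s: 19.12
tool_pos: [576.8, 15.7, 230.8]
tcp_rot: [179.9, 0.0, 97.7]
wrist_force: [0.6, -0.2, 0.1]
gripper_width: 85.5
grasp_force: 0.0
```

>>> play_rows:
  commands:
    - {"tx": 0.3,"ty": 0.07,"tz": 0,"rx": 0,"ry": 0,"rz": 0}
    - {"tx": 0.55,"ty": 0.12,"tz": 0,"rx": 0,"ry": 0,"rz": 0}
    - {"tx": 0.628,"ty": 0.137,"tz": 0,"rx": 0,"ry": 0,"rz": 0}
    - {"tx": 0.628,"ty": 0.137,"tz": 0,"rx": 0,"ry": 0,"rz": 0}
    - {"tx": 0.628,"ty": 0.137,"tz": 0,"rx": 0,"ry": 0,"rz": 0}

```text
time_s: 19.75
tool_pos: [582.9, 89.8, 229.8]
tcp_rot: [180.0, 0.0, 97.6]
wrist_force: [0.3, 0.0, 0.2]
gripper_width: 85.5
grasp_force: 0.0
```

Run:
```python
from h import *
go(582.8,91,148,97.6)
save("side","b4.png",(170,80,330,235),4)
```

```text
t 19.75 pos [582.9  89.8 229.8] rot [1.7999e+02 3.0000e-02 9.7600e+01] shares [0.01  0.    0.681] rz 0.0 F [0.3 0.  0.2] w 85.5
```

View pics/b4.png

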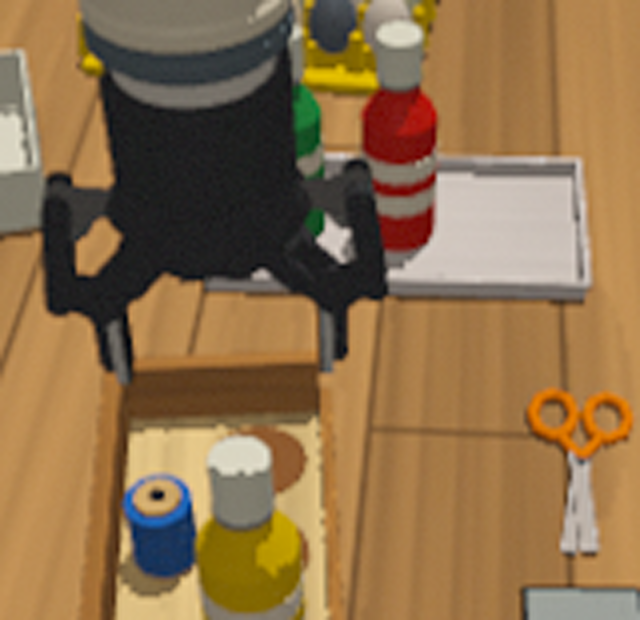

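Red and green stand on the sheet, the spool is untouched at (160,520), and the yellow cap (240,480) is centred below the fingers.

>>> play_rows:
  commands:
    - {"tx": 0.01,"ty": 0,"tz": 0.25,"rx": 0,"ry": 0,"rz": 0}
    - {"tx": 0.01,"ty": 0,"tz": 0.4,"rx": 0,"ry": 0,"rz": 0}
    - {"tx": 0.01,"ty": 0,"tz": 0.55,"rx": 0,"ry": 0,"rz": 0}
    - {"tx": 0.01,"ty": 0,"tz": 0.68,"rx": 0,"ry": 0,"rz": 0}
    - {"tx": 0.01,"ty": 0,"tz": 0.68,"rx": 0,"ry": 0,"rz": 0}
    - {"tx": 0.01,"ty": 0,"tz": 0.68,"rx": 0,"ry": 0,"rz": 0}

```text
time_s: 20.55
tool_pos: [583.0, 92.2, 148.6]
tcp_rot: [179.9, 0.0, 97.7]
wrist_force: [-0.0, 0.7, -0.7]
gripper_width: 85.1
grasp_force: 0.0
```

>>> play_rows:
  commands:
    - {"tx": 0,"ty": 0,"tz": 0,"rx": 0,"ry": 0,"rz": 0}
    - {"tx": 0,"ty": 0,"tz": 0,"rx": 0,"ry": 0,"rz": 0}
    - {"tx": 0,"ty": 0,"tz": 0,"rx": 0,"ry": 0,"rz": 0}
    - {"tx": 0,"ty": 0,"tz": 0,"rx": 0,"ry": 0,"rz": 0}
    - {"tx": 0,"ty": 0,"tz": 0,"rx": 0,"ry": 0,"rz": 0}
    - {"tx": 0,"ty": 0,"tz": 0,"rx": 0,"ry": 0,"rz": 0}
    - {"tx": 0,"ty": 0,"tz": 0,"rx": 0,"ry": 0,"rz": 0}
    - {"tx": 0,"ty": 0,"tz": 0,"rx": 0,"ry": 0,"rz": 0}
  fingers: 1
  squeeze: 60

```text
time_s: 21.55
tool_pos: [582.8, 92.2, 148.4]
tcp_rot: [180.0, 0.0, 97.7]
wrist_force: [-2.4, -0.3, 6.5]
gripper_width: 30.7
grasp_force: 60.1
```

Run:
```python
from h import *
go(440,-321,139,97.6)
```

```text
t 21.55 pos [582.8  92.2 148.4] rot [179.96   0.    97.67] shares [-3.253 -1.639  0.077] rz 0.0002 F [-2.4 -0.3  6.5] w 30.7
```

>>> play_rows:
  commands:
    - {"tx": 0,"ty": 0,"tz": -0.05,"rx": 0,"ry": 0,"rz": 0}
    - {"tx": 0,"ty": 0,"tz": -0.2,"rx": 0,"ry": 0,"rz": 0}
    - {"tx": 0,"ty": 0,"tz": -0.4,"rx": 0,"ry": 0,"rz": 0}
    - {"tx": 0,"ty": 0,"tz": -0.6,"rx": 0,"ry": 0,"rz": 0}
    - {"tx": -0.05,"ty": -0.03,"tz": -0.75,"rx": 0,"ry": 0,"rz": 0}
    - {"tx": -0.15,"ty": -0.1,"tz": -0.8,"rx": 0,"ry": 0,"rz": 0}
    - {"tx": -0.35,"ty": -0.25,"tz": -0.8,"rx": 0,"ry": 0,"rz": 0}
    - {"tx": -0.6,"ty": -0.4,"tz": -0.8,"rx": 0,"ry": 0,"rz": 0}
    - {"tx": -0.85,"ty": -0.55,"tz": -0.8,"rx": 0,"ry": 0,"rz": 0}

```text
time_s: 22.68
tool_pos: [529.6, -19.4, 243.1]
tcp_rot: [-179.9, 0.0, 97.7]
wrist_force: [-0.2, -1.4, -1.7]
gripper_width: 31.0
grasp_force: 59.8
```

>>> play_rows:
  commands:
    - {"tx": -0.25,"ty": -0.15,"tz": 0,"rx": 0,"ry": 0,"rz": 0}
    - {"tx": -0.5,"ty": -0.3,"tz": 0,"rx": 0,"ry": 0,"rz": 0}
    - {"tx": -0.75,"ty": -0.42,"tz": 0,"rx": 0,"ry": 0,"rz": 0}
    - {"tx": -1,"ty": -0.55,"tz": 0,"rx": 0,"ry": 0,"rz": 0}

```text
time_s: 23.18
tool_pos: [480.1, -147.0, 243.1]
tcp_rot: [-179.9, -0.0, 97.6]
wrist_force: [-0.3, -0.2, -1.9]
gripper_width: 31.1
grasp_force: 59.8
```

>>> play_rows:
  commands:
    - {"tx": -0.25,"ty": -0.12,"tz": 0,"rx": 0,"ry": 0,"rz": 0}
    - {"tx": -0.5,"ty": -0.24,"tz": 0,"rx": 0,"ry": 0,"rz": 0}
    - {"tx": -0.75,"ty": -0.36,"tz": 0,"rx": 0,"ry": 0,"rz": 0}
    - {"tx": -0.95,"ty": -0.45,"tz": 0,"rx": 0,"ry": 0,"rz": 0}

```text
time_s: 23.68
tool_pos: [441.6, -267.2, 243.1]
tcp_rot: [-179.9, -0.0, 97.6]
wrist_force: [0.3, -0.1, -2.2]
gripper_width: 30.7
grasp_force: 59.8
```

>>> play_rows:
  commands:
    - {"tx": -0.2,"ty": -0.04,"tz": 0,"rx": 0,"ry": 0,"rz": 0}
    - {"tx": -0.36,"ty": -0.07,"tz": 0,"rx": 0,"ry": 0,"rz": 0}
    - {"tx": -0.453,"ty": -0.089,"tz": 0,"rx": 0,"ry": 0,"rz": 0}
    - {"tx": -0.453,"ty": -0.089,"tz": 0.15,"rx": 0,"ry": 0,"rz": 0}
    - {"tx": -0.453,"ty": -0.089,"tz": 0.35,"rx": 0,"ry": 0,"rz": 0}
    - {"tx": -0.453,"ty": -0.089,"tz": 0.55,"rx": 0,"ry": 0,"rz": 0}
    - {"tx": -0.453,"ty": -0.089,"tz": 0.7,"rx": 0,"ry": 0,"rz": 0}
    - {"tx": -0.453,"ty": -0.089,"tz": 0.8,"rx": 0,"ry": 0,"rz": 0}
    - {"tx": -0.453,"ty": -0.089,"tz": 0.84,"rx": 0,"ry": 0,"rz": 0}
    - {"tx": -0.453,"ty": -0.089,"tz": 0.86,"rx": 0,"ry": 0,"rz": 0}
    - {"tx": -0.453,"ty": -0.089,"tz": 0.875,"rx": 0,"ry": 0,"rz": 0}
    - {"tx": -0.453,"ty": -0.089,"tz": 0.883,"rx": 0,"ry": 0,"rz": 0}
    - {"tx": -0.453,"ty": -0.089,"tz": 0.883,"rx": 0,"ry": 0,"rz": 0}

```text
time_s: 25.3
tool_pos: [440.2, -321.4, 139.4]
tcp_rot: [179.9, 0.1, 97.7]
wrist_force: [-1.3, 0.5, 4.6]
gripper_width: 30.6
grasp_force: 60.5
```

Run:
```python
from h import *
go(440,-321,139,97.6)
save("side","b5.png",(200,60,360,165),4)
```

```text
t 25.3 pos [ 440.2 -321.4  139.4] rot [1.7993e+02 1.0000e-01 9.7670e+01] shares [ 0.003 -0.001  0.003] rz 0.0002 F [-1.3  0.5  4.6] w 30.6
```

View pics/b5.png

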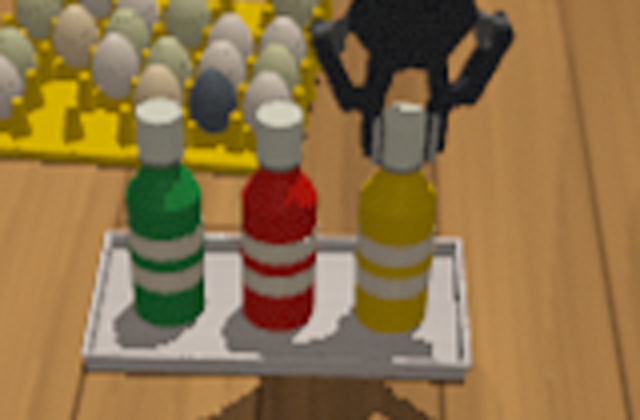

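All three bottles stand on the sheet, with bases at (168,310), (278,315) and (393,315). I release yellow and go to the spool.

>>> play_rows:
  commands:
    - {"tx": 0,"ty": 0,"tz": 0,"rx": 0,"ry": 0,"rz": 0}
    - {"tx": 0,"ty": 0,"tz": 0,"rx": 0,"ry": 0,"rz": 0}
    - {"tx": 0,"ty": 0,"tz": 0,"rx": 0,"ry": 0,"rz": 0}
    - {"tx": 0,"ty": 0,"tz": 0,"rx": 0,"ry": 0,"rz": 0}
    - {"tx": 0,"ty": 0,"tz": 0,"rx": 0,"ry": 0,"rz": 0}
    - {"tx": 0,"ty": 0,"tz": -0.1,"rx": 0,"ry": 0,"rz": 0}
    - {"tx": 0,"ty": 0,"tz": -0.3,"rx": 0,"ry": 0,"rz": 0}
    - {"tx": 0,"ty": 0,"tz": -0.55,"rx": 0,"ry": 0,"rz": 0}
    - {"tx": 0.1,"ty": 0.02,"tz": -0.77,"rx": 0,"ry": 0,"rz": 0}
    - {"tx": 0.4,"ty": 0.25,"tz": -0.77,"rx": 0,"ry": 0,"rz": 0}
    - {"tx": 0.75,"ty": 0.5,"tz": -0.77,"rx": 0,"ry": 0,"rz": 0}
  fingers: -1

```text
time_s: 26.72
tool_pos: [487.9, -223.4, 232.1]
tcp_rot: [179.9, 0.1, 97.6]
wrist_force: [1.7, 0.2, -0.5]
gripper_width: 85.3
grasp_force: 0.0
```

>>> play_rows:
  commands:
    - {"tx": 0.3,"ty": 0.25,"tz": 0,"rx": 0,"ry": 0,"rz": 0.029}
    - {"tx": 0.6,"ty": 0.5,"tz": 0,"rx": 0,"ry": 0,"rz": 0.058}
    - {"tx": 0.9,"ty": 0.75,"tz": 0,"rx": 0,"ry": 0,"rz": 0.087}
    - {"tx": 0.95,"ty": 0.85,"tz": 0,"rx": 0,"ry": 0,"rz": 0.116}
    - {"tx": 0.95,"ty": 0.85,"tz": 0,"rx": 0,"ry": 0,"rz": 0.145}
    - {"tx": 0.95,"ty": 0.85,"tz": 0,"rx": 0,"ry": 0,"rz": 0.174}
    - {"tx": 0.95,"ty": 0.85,"tz": 0,"rx": 0,"ry": 0,"rz": 0.203}
    - {"tx": 0.95,"ty": 0.85,"tz": 0,"rx": 0,"ry": 0,"rz": 0.23}
    - {"tx": 0.95,"ty": 0.85,"tz": 0,"rx": 0,"ry": 0,"rz": 0.25}
    - {"tx": 0.95,"ty": 0.85,"tz": 0,"rx": 0,"ry": 0,"rz": 0.25}

```text
time_s: 27.98
tool_pos: [573.3, -97.2, 231.3]
tcp_rot: [180.0, -0.1, 7.7]
wrist_force: [-0.3, -0.3, -0.4]
gripper_width: 85.5
grasp_force: 0.0
```

Run:
```python
from h import *
go(648.8,18,120,7.6); print(state()["joint_positions"].round(1))
t=save("top","t6.png"); p=t["pixels"].astype(int)
m=((p[...,2]>p[...,0]+50)&(p[...,2]>100)).astype('uint8'); n,l,st,c=cv2.connectedComponentsWithStats(m)
for i in range(1,n):
    if st[i,4]>20: print(st[i],c[i],plane(t,c[i]+0,68))
```

```text
t 27.975 pos [573.3 -97.2 231.3] rot [ 1.7998e+02 -6.0000e-02  7.7400e+00] shares [ 0.751 -0.867  0.928] rz 0.0004 F [-0.3 -0.3 -0.4] w 85.5
[-13.    2.3  73.6   0.  104.1  69.3]
```

>>> play_rows:
  commands:
    - {"tx": 0.25,"ty": -0.29,"tz": 0.2,"rx": 0,"ry": 0,"rz": 0}
    - {"tx": 0.5,"ty": -0.58,"tz": 0.5,"rx": 0,"ry": 0,"rz": 0}
    - {"tx": 0.751,"ty": -0.867,"tz": 0.8,"rx": 0,"ry": 0,"rz": 0}
    - {"tx": 0.751,"ty": -0.867,"tz": 0.928,"rx": 0,"ry": 0,"rz": 0}
    - {"tx": 0.751,"ty": -0.867,"tz": 0.928,"rx": 0,"ry": 0,"rz": 0}
    - {"tx": 0.751,"ty": -0.867,"tz": 0.928,"rx": 0,"ry": 0,"rz": 0}

```text
time_s: 28.78
tool_pos: [649.0, 16.8, 121.1]
tcp_rot: [180.0, -0.2, 7.6]
wrist_force: [-0.2, 0.8, 0.2]
gripper_width: 84.9
grasp_force: 0.0
```

Run:
```python
from h import *
go(648.8,18,30,7.6)
save("side","b7.png",(170,100,300,230),5)
```

```text
t 28.775 pos [649.   16.8 121.1] rot [ 1.7996e+02 -1.5000e-01  7.6400e+00] shares [-0.002 -0.011  0.759] rz 0.0001 F [-0.2  0.8  0.2] w 84.9
```

View pics/b7.png

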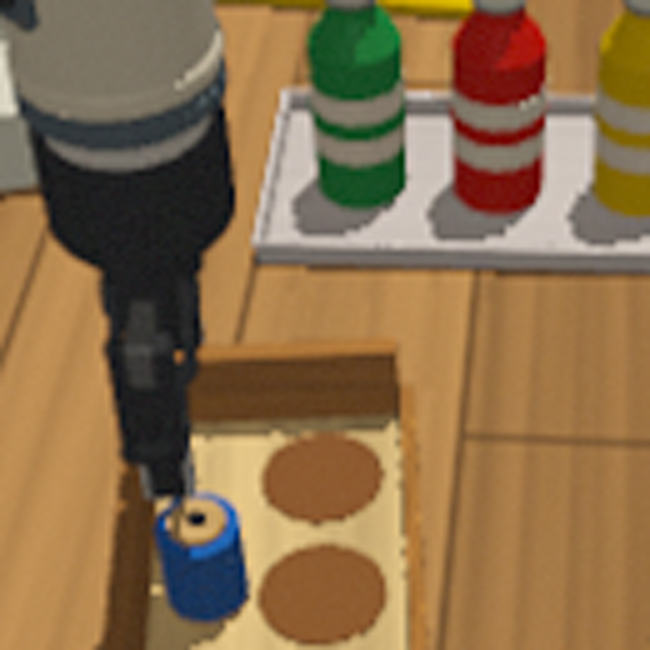

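The spool top is at (198,518), in line with the fingers, and the coasters are bare. I descend and grip.

>>> play_rows:
  commands:
    - {"tx": 0,"ty": -0.007,"tz": 0.15,"rx": 0,"ry": 0,"rz": 0}
    - {"tx": 0,"ty": -0.007,"tz": 0.3,"rx": 0,"ry": 0,"rz": 0}
    - {"tx": 0,"ty": -0.007,"tz": 0.45,"rx": 0,"ry": 0,"rz": 0}
    - {"tx": 0,"ty": -0.007,"tz": 0.6,"rx": 0,"ry": 0,"rz": 0}
    - {"tx": 0,"ty": -0.007,"tz": 0.7,"rx": 0,"ry": 0,"rz": 0}
    - {"tx": 0,"ty": -0.007,"tz": 0.759,"rx": 0,"ry": 0,"rz": 0}
    - {"tx": 0,"ty": -0.007,"tz": 0.759,"rx": 0,"ry": 0,"rz": 0}
    - {"tx": 0,"ty": -0.007,"tz": 0.759,"rx": 0,"ry": 0,"rz": 0}

```text
time_s: 29.82
tool_pos: [649.0, 18.8, 28.8]
tcp_rot: [180.0, -0.1, 7.7]
wrist_force: [0.6, -0.7, 0.4]
gripper_width: 85.3
grasp_force: 0.0
```

>>> play_rows:
  commands:
    - {"tx": 0,"ty": 0,"tz": 0,"rx": 0,"ry": 0,"rz": 0}
    - {"tx": 0,"ty": 0,"tz": 0,"rx": 0,"ry": 0,"rz": 0}
    - {"tx": 0,"ty": 0,"tz": 0,"rx": 0,"ry": 0,"rz": 0}
    - {"tx": 0,"ty": 0,"tz": 0,"rx": 0,"ry": 0,"rz": 0}
    - {"tx": 0,"ty": 0,"tz": 0,"rx": 0,"ry": 0,"rz": 0}
    - {"tx": 0,"ty": 0,"tz": 0,"rx": 0,"ry": 0,"rz": 0}
    - {"tx": 0,"ty": 0,"tz": 0,"rx": 0,"ry": 0,"rz": 0}
    - {"tx": 0,"ty": 0,"tz": 0,"rx": 0,"ry": 0,"rz": 0}
  fingers: 1
  squeeze: 30

```text
time_s: 30.82
tool_pos: [648.8, 18.8, 28.4]
tcp_rot: [180.0, -0.0, 7.7]
wrist_force: [0.3, 0.7, 4.5]
gripper_width: 39.2
grasp_force: 30.4
```

Run:
```python
from h import *
go(528.2,327.8,24,7.6)
```

```text
t 30.825 pos [648.8  18.8  28.4] rot [ 1.7999e+02 -5.0000e-02  7.6700e+00] shares [-0.652 -2.686  0.036] rz 0.0002 F [0.3 0.7 4.5] w 39.2
```

>>> play_rows:
  commands:
    - {"tx": 0,"ty": 0,"tz": -0.05,"rx": 0,"ry": 0,"rz": 0}
    - {"tx": 0,"ty": 0,"tz": -0.2,"rx": 0,"ry": 0,"rz": 0}
    - {"tx": 0,"ty": 0,"tz": -0.4,"rx": 0,"ry": 0,"rz": 0}
    - {"tx": 0,"ty": 0,"tz": -0.6,"rx": 0,"ry": 0,"rz": 0}
    - {"tx": 0,"ty": -0.05,"tz": -0.72,"rx": 0,"ry": 0,"rz": 0}
    - {"tx": -0.05,"ty": -0.15,"tz": -0.75,"rx": 0,"ry": 0,"rz": 0}
    - {"tx": -0.1,"ty": -0.35,"tz": -0.75,"rx": 0,"ry": 0,"rz": 0}
    - {"tx": -0.18,"ty": -0.6,"tz": -0.75,"rx": 0,"ry": 0,"rz": 0}
    - {"tx": -0.25,"ty": -0.85,"tz": -0.75,"rx": 0,"ry": 0,"rz": 0}

```text
time_s: 31.95
tool_pos: [603.2, 118.2, 116.3]
tcp_rot: [-180.0, 0.1, 7.7]
wrist_force: [-0.6, 1.0, -1.0]
gripper_width: 39.1
grasp_force: 30.3
```

>>> play_rows:
  commands:
    - {"tx": -0.06,"ty": -0.25,"tz": 0,"rx": 0,"ry": 0,"rz": 0}
    - {"tx": -0.12,"ty": -0.5,"tz": 0,"rx": 0,"ry": 0,"rz": 0}
    - {"tx": -0.18,"ty": -0.75,"tz": 0,"rx": 0,"ry": 0,"rz": 0}
    - {"tx": -0.25,"ty": -1,"tz": 0,"rx": 0,"ry": 0,"rz": 0}

```text
time_s: 32.45
tool_pos: [557.2, 233.0, 116.3]
tcp_rot: [180.0, 0.1, 7.7]
wrist_force: [0.6, -0.0, -0.8]
gripper_width: 39.1
grasp_force: 30.3
```

>>> play_rows:
  commands:
    - {"tx": -0.05,"ty": -0.25,"tz": 0,"rx": 0,"ry": 0,"rz": 0}
    - {"tx": -0.1,"ty": -0.5,"tz": 0,"rx": 0,"ry": 0,"rz": 0}
    - {"tx": -0.14,"ty": -0.72,"tz": 0,"rx": 0,"ry": 0,"rz": 0}
    - {"tx": -0.152,"ty": -0.836,"tz": 0.05,"rx": 0,"ry": 0,"rz": 0}
    - {"tx": -0.152,"ty": -0.836,"tz": 0.25,"rx": 0,"ry": 0,"rz": 0}
    - {"tx": -0.152,"ty": -0.836,"tz": 0.45,"rx": 0,"ry": 0,"rz": 0}
    - {"tx": -0.152,"ty": -0.836,"tz": 0.6,"rx": 0,"ry": 0,"rz": 0}
    - {"tx": -0.152,"ty": -0.836,"tz": 0.6,"rx": 0,"ry": 0,"rz": 0}
    - {"tx": -0.152,"ty": -0.836,"tz": 0.6,"rx": 0,"ry": 0,"rz": 0}

```text
time_s: 33.58
tool_pos: [528.3, 327.9, 46.7]
tcp_rot: [-180.0, -0.1, 7.7]
wrist_force: [-0.5, 0.6, -0.1]
gripper_width: 39.5
grasp_force: 30.3
```

Run:
```python
from h import *
go(528.2,327.8,22.6,7.6)
save("side","b8.png",(180,240,340,384),4)
```

```text
t 33.575 pos [528.3 327.9  46.7] rot [-1.7998e+02 -6.0000e-02  7.6600e+00] shares [-0.001  0.001  0.201] rz 0.0002 F [-0.5  0.6 -0.1] w 39.5
```

View pics/b8.png

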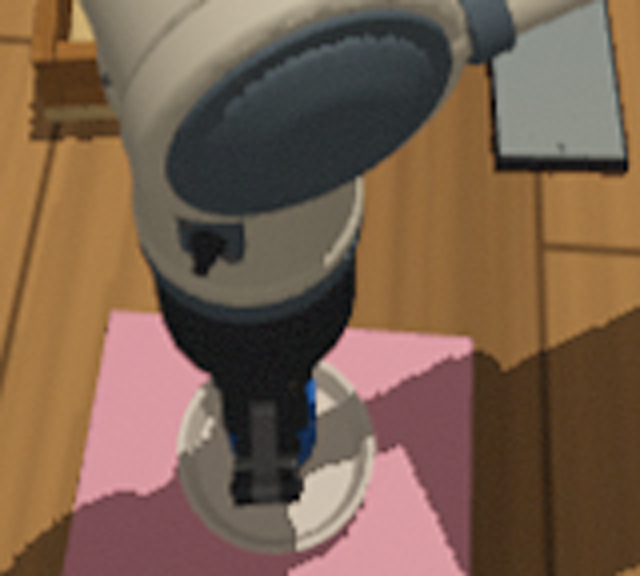

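The spool (blue edges at 235 and 315) hangs over the dish, whose centre is near (277,455). I lower it.

>>> play_rows:
  commands:
    - {"tx": 0,"ty": 0,"tz": 0.08,"rx": 0,"ry": 0,"rz": 0}
    - {"tx": 0,"ty": 0,"tz": 0.14,"rx": 0,"ry": 0,"rz": 0}
    - {"tx": 0,"ty": 0,"tz": 0.18,"rx": 0,"ry": 0,"rz": 0}
    - {"tx": 0,"ty": 0,"tz": 0.195,"rx": 0,"ry": 0,"rz": 0}
    - {"tx": 0,"ty": 0,"tz": 0.205,"rx": 0,"ry": 0,"rz": 0}
    - {"tx": 0,"ty": 0,"tz": 0.205,"rx": 0,"ry": 0,"rz": 0}
    - {"tx": 0,"ty": 0,"tz": 0.205,"rx": 0,"ry": 0,"rz": 0}

```text
time_s: 34.5
tool_pos: [528.0, 327.8, 22.3]
tcp_rot: [-180.0, -0.0, 7.7]
wrist_force: [-3.3, -2.9, 5.2]
gripper_width: 39.3
grasp_force: 30.7
```

>>> play_rows:
  commands:
    - {"tx": 0,"ty": 0,"tz": 0,"rx": 0,"ry": 0,"rz": 0}
    - {"tx": 0,"ty": 0,"tz": 0,"rx": 0,"ry": 0,"rz": 0}
    - {"tx": 0,"ty": 0,"tz": 0,"rx": 0,"ry": 0,"rz": 0}
    - {"tx": 0,"ty": 0,"tz": 0,"rx": 0,"ry": 0,"rz": 0}
    - {"tx": 0,"ty": 0,"tz": -0.05,"rx": 0,"ry": 0,"rz": 0}
    - {"tx": 0,"ty": 0,"tz": -0.15,"rx": 0,"ry": 0,"rz": 0}
    - {"tx": 0,"ty": 0,"tz": -0.3,"rx": 0,"ry": 0,"rz": 0}
    - {"tx": 0,"ty": 0,"tz": -0.55,"rx": 0,"ry": 0,"rz": 0}
    - {"tx": 0,"ty": 0,"tz": -0.85,"rx": 0,"ry": 0,"rz": 0}
    - {"tx": 0,"ty": 0.2,"tz": -1,"rx": 0,"ry": 0,"rz": -0.025}
    - {"tx": 0,"ty": 0.6,"tz": -1,"rx": 0,"ry": 0,"rz": -0.05}
    - {"tx": 0,"ty": 1,"tz": -1,"rx": 0,"ry": 0,"rz": -0.075}
  fingers: -0.3

```text
time_s: 36.0
tool_pos: [544.4, 208.1, 143.7]
tcp_rot: [179.9, -0.2, 35.0]
wrist_force: [-0.2, -0.4, -0.1]
gripper_width: 55.4
grasp_force: 0.0
```

Run:
```python
from h import *
go(440.2,-321.4,232,97.6)
save("side","b9.png",(180,240,340,384),4)
```

```text
t 36.0 pos [544.4 208.1 143.7] rot [ 1.7994e+02 -1.7000e-01  3.5030e+01] shares [-3.242  3.115 -0.742] rz -0.1738 F [-0.2 -0.4 -0.1] w 55.4
```

View pics/b9.png

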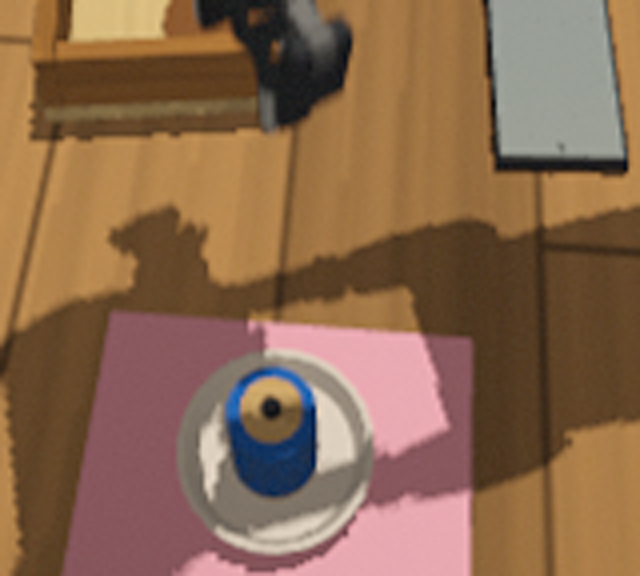

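The spool stands upright in the dish, with its base near (272,465) and the dish centre near (277,455). Next I bring the bottles back, yellow first.

>>> play_rows:
  commands:
    - {"tx": -0.1,"ty": 0.1,"tz": -0.2,"rx": 0,"ry": 0,"rz": -0.028}
    - {"tx": -0.3,"ty": 0.28,"tz": -0.4,"rx": 0,"ry": 0,"rz": -0.056}
    - {"tx": -0.5,"ty": 0.48,"tz": -0.6,"rx": 0,"ry": 0,"rz": -0.084}
    - {"tx": -0.7,"ty": 0.68,"tz": -0.742,"rx": 0,"ry": 0,"rz": -0.112}
    - {"tx": -0.9,"ty": 0.86,"tz": -0.742,"rx": 0,"ry": 0,"rz": -0.14}
    - {"tx": -1,"ty": 0.96,"tz": -0.742,"rx": 0,"ry": 0,"rz": -0.16}
    - {"tx": -1,"ty": 0.96,"tz": -0.742,"rx": 0,"ry": 0,"rz": -0.1738}
    - {"tx": -1,"ty": 0.96,"tz": -0.742,"rx": 0,"ry": 0,"rz": -0.1738}
    - {"tx": -1,"ty": 0.96,"tz": -0.742,"rx": 0,"ry": 0,"rz": -0.1738}
  fingers: -1

```text
time_s: 37.17
tool_pos: [510.9, 46.1, 231.1]
tcp_rot: [179.9, 0.0, 97.1]
wrist_force: [1.1, -0.5, -0.2]
gripper_width: 85.7
grasp_force: 0.0
```

Run:
```python
from h import *
go(440.2,-321.4,232,97.6)
```

```text
t 37.175 pos [510.9  46.1 231.1] rot [179.94   0.    97.15] shares [-2.966 -0.965 -0.008] rz -0.0013 F [ 1.1 -0.5 -0.2] w 85.7
```

>>> play_rows:
  commands:
    - {"tx": -0.33,"ty": -0.11,"tz": 0,"rx": 0,"ry": 0,"rz": 0}
    - {"tx": -0.66,"ty": -0.22,"tz": 0,"rx": 0,"ry": 0,"rz": 0}
    - {"tx": -0.99,"ty": -0.32,"tz": 0,"rx": 0,"ry": 0,"rz": -0.001}

```text
time_s: 37.55
tool_pos: [487.4, -77.5, 230.6]
tcp_rot: [180.0, 0.0, 97.6]
wrist_force: [-0.1, 0.1, 0.4]
gripper_width: 85.3
grasp_force: 0.0
```

>>> play_rows:
  commands:
    - {"tx": -0.33,"ty": -0.11,"tz": 0,"rx": 0,"ry": 0,"rz": 0}
    - {"tx": -0.66,"ty": -0.22,"tz": 0,"rx": 0,"ry": 0,"rz": 0}
    - {"tx": -0.99,"ty": -0.32,"tz": 0,"rx": 0,"ry": 0,"rz": 0}

```text
time_s: 37.92
tool_pos: [465.1, -200.7, 230.7]
tcp_rot: [180.0, 0.0, 97.5]
wrist_force: [-0.6, 0.6, 0.2]
gripper_width: 85.6
grasp_force: 0.0
```

>>> play_rows:
  commands:
    - {"tx": -0.33,"ty": -0.11,"tz": 0,"rx": 0,"ry": 0,"rz": 0}
    - {"tx": -0.66,"ty": -0.22,"tz": 0,"rx": 0,"ry": 0,"rz": 0}
    - {"tx": -0.98,"ty": -0.32,"tz": 0,"rx": 0,"ry": 0,"rz": 0}
    - {"tx": -0.98,"ty": -0.32,"tz": 0,"rx": 0,"ry": 0,"rz": 0}
    - {"tx": -0.98,"ty": -0.32,"tz": 0,"rx": 0,"ry": 0,"rz": 0}

```text
time_s: 38.55
tool_pos: [443.0, -320.8, 230.4]
tcp_rot: [180.0, -0.0, 97.6]
wrist_force: [-0.1, 1.0, 0.5]
gripper_width: 85.3
grasp_force: 0.0
```

Run:
```python
from h import *
go(440.2,-321.4,139.4,97.67)
```

```text
t 38.55 pos [ 443.  -320.8  230.4] rot [ 1.7999e+02 -3.0000e-02  9.7570e+01] shares [-0.002 -0.024  0.758] rz -0.0003 F [-0.1  1.   0.5] w 85.3
```

>>> play_rows:
  commands:
    - {"tx": 0,"ty": -0.024,"tz": 0.2,"rx": 0,"ry": 0,"rz": 0}
    - {"tx": -0.002,"ty": -0.024,"tz": 0.35,"rx": 0,"ry": 0,"rz": 0}
    - {"tx": -0.002,"ty": -0.024,"tz": 0.55,"rx": 0,"ry": 0,"rz": 0}
    - {"tx": -0.002,"ty": -0.024,"tz": 0.7,"rx": 0,"ry": 0,"rz": 0}
    - {"tx": -0.002,"ty": -0.024,"tz": 0.758,"rx": 0,"ry": 0,"rz": 0}
    - {"tx": -0.002,"ty": -0.024,"tz": 0.758,"rx": 0,"ry": 0,"rz": 0}
    - {"tx": -0.002,"ty": -0.024,"tz": 0.758,"rx": 0,"ry": 0,"rz": 0}

```text
time_s: 39.42
tool_pos: [440.4, -322.2, 140.5]
tcp_rot: [179.9, 0.1, 97.6]
wrist_force: [0.4, -0.8, 1.2]
gripper_width: 85.6
grasp_force: 0.0
```

>>> play_rows:
  commands:
    - {"tx": 0,"ty": 0,"tz": 0,"rx": 0,"ry": 0,"rz": 0}
    - {"tx": 0,"ty": 0,"tz": 0,"rx": 0,"ry": 0,"rz": 0}
    - {"tx": 0,"ty": 0,"tz": 0,"rx": 0,"ry": 0,"rz": 0}
    - {"tx": 0,"ty": 0,"tz": 0,"rx": 0,"ry": 0,"rz": 0}
    - {"tx": 0,"ty": 0,"tz": 0,"rx": 0,"ry": 0,"rz": 0}
    - {"tx": 0,"ty": 0,"tz": 0,"rx": 0,"ry": 0,"rz": 0}
    - {"tx": 0,"ty": 0,"tz": 0,"rx": 0,"ry": 0,"rz": 0}
    - {"tx": 0,"ty": 0,"tz": 0,"rx": 0,"ry": 0,"rz": 0}
  fingers: 1
  squeeze: 60

```text
time_s: 40.42
tool_pos: [440.1, -322.1, 139.8]
tcp_rot: [180.0, 0.0, 97.6]
wrist_force: [-0.7, -0.9, 4.2]
gripper_width: 30.6
grasp_force: 59.9
```

Run:
```python
from h import *
go(582.8,92.2,148.4,97.67)
```

```text
t 40.425 pos [ 440.1 -322.1  139.8] rot [1.7998e+02 3.0000e-02 9.7600e+01] shares [ 3.265  1.636 -0.073] rz -0.0002 F [-0.7 -0.9  4.2] w 30.6
```

>>> play_rows:
  commands:
    - {"tx": 0,"ty": 0,"tz": -0.05,"rx": 0,"ry": 0,"rz": 0}
    - {"tx": 0,"ty": 0,"tz": -0.2,"rx": 0,"ry": 0,"rz": 0}
    - {"tx": 0,"ty": 0,"tz": -0.4,"rx": 0,"ry": 0,"rz": 0}
    - {"tx": 0,"ty": 0,"tz": -0.6,"rx": 0,"ry": 0,"rz": 0}
    - {"tx": 0.05,"ty": 0.02,"tz": -0.8,"rx": 0,"ry": 0,"rz": 0}
    - {"tx": 0.15,"ty": 0.04,"tz": -0.9,"rx": 0,"ry": 0,"rz": 0}
    - {"tx": 0.35,"ty": 0.08,"tz": -0.9,"rx": 0,"ry": 0,"rz": 0}
    - {"tx": 0.6,"ty": 0.2,"tz": -0.9,"rx": 0,"ry": 0,"rz": 0}
    - {"tx": 0.85,"ty": 0.35,"tz": -0.9,"rx": 0,"ry": 0,"rz": 0}

```text
time_s: 41.55
tool_pos: [468.0, -213.8, 247.3]
tcp_rot: [-180.0, -0.0, 97.6]
wrist_force: [-0.1, 0.3, -1.3]
gripper_width: 30.8
grasp_force: 59.6
```

>>> play_rows:
  commands:
    - {"tx": 0.25,"ty": 0.14,"tz": 0,"rx": 0,"ry": 0,"rz": 0}
    - {"tx": 0.5,"ty": 0.28,"tz": 0,"rx": 0,"ry": 0,"rz": 0}
    - {"tx": 0.75,"ty": 0.42,"tz": 0,"rx": 0,"ry": 0,"rz": 0}
    - {"tx": 1,"ty": 0.56,"tz": 0,"rx": 0,"ry": 0,"rz": 0}

```text
time_s: 42.05
tool_pos: [518.8, -85.7, 247.2]
tcp_rot: [-180.0, -0.0, 97.6]
wrist_force: [0.1, -0.2, -1.6]
gripper_width: 30.5
grasp_force: 59.6
```

>>> play_rows:
  commands:
    - {"tx": 0.25,"ty": 0.14,"tz": 0,"rx": 0,"ry": 0,"rz": 0}
    - {"tx": 0.5,"ty": 0.28,"tz": 0,"rx": 0,"ry": 0,"rz": 0}
    - {"tx": 0.75,"ty": 0.42,"tz": 0,"rx": 0,"ry": 0,"rz": 0}
    - {"tx": 0.95,"ty": 0.52,"tz": 0,"rx": 0,"ry": 0,"rz": 0}

```text
time_s: 42.55
tool_pos: [565.5, 35.8, 247.0]
tcp_rot: [-179.9, -0.0, 97.7]
wrist_force: [0.3, -0.1, -2.3]
gripper_width: 30.6
grasp_force: 59.6
```

>>> play_rows:
  commands:
    - {"tx": 0.2,"ty": 0.1,"tz": 0,"rx": 0,"ry": 0,"rz": 0}
    - {"tx": 0.36,"ty": 0.17,"tz": 0,"rx": 0,"ry": 0,"rz": 0}
    - {"tx": 0.46,"ty": 0.206,"tz": 0,"rx": 0,"ry": 0,"rz": 0}
    - {"tx": 0.46,"ty": 0.206,"tz": 0.15,"rx": 0,"ry": 0,"rz": 0}
    - {"tx": 0.46,"ty": 0.206,"tz": 0.35,"rx": 0,"ry": 0,"rz": 0}
    - {"tx": 0.46,"ty": 0.206,"tz": 0.55,"rx": 0,"ry": 0,"rz": 0}
    - {"tx": 0.46,"ty": 0.206,"tz": 0.68,"rx": 0,"ry": 0,"rz": 0}
    - {"tx": 0.46,"ty": 0.206,"tz": 0.76,"rx": 0,"ry": 0,"rz": 0}
    - {"tx": 0.46,"ty": 0.206,"tz": 0.8,"rx": 0,"ry": 0,"rz": 0}
    - {"tx": 0.46,"ty": 0.206,"tz": 0.8,"rx": 0,"ry": 0,"rz": 0}
    - {"tx": 0.46,"ty": 0.206,"tz": 0.8,"rx": 0,"ry": 0,"rz": 0}

```text
time_s: 43.92
tool_pos: [583.3, 91.8, 152.4]
tcp_rot: [179.9, 0.0, 97.6]
wrist_force: [0.5, -0.3, -1.3]
gripper_width: 30.8
grasp_force: 59.8
```

Run:
```python
from h import *
go(582.8,91.5,148.4,97.67)
```

```text
t 43.925 pos [583.3  91.8 152.4] rot [179.91   0.    97.6 ] shares [-0.002 -0.004  0.033] rz -0.0002 F [ 0.5 -0.3 -1.3] w 30.8
```

>>> play_rows:
  commands:
    - {"tx": -0.002,"ty": -0.004,"tz": 0.015,"rx": 0,"ry": 0,"rz": 0}
    - {"tx": -0.002,"ty": -0.004,"tz": 0.028,"rx": 0,"ry": 0,"rz": 0}
    - {"tx": -0.002,"ty": -0.004,"tz": 0.034,"rx": 0,"ry": 0,"rz": 0}
    - {"tx": -0.002,"ty": -0.004,"tz": 0.034,"rx": 0,"ry": 0,"rz": 0}
    - {"tx": -0.002,"ty": -0.004,"tz": 0.034,"rx": 0,"ry": 0,"rz": 0}

```text
time_s: 44.55
tool_pos: [582.6, 91.5, 148.8]
tcp_rot: [179.9, 0.0, 97.6]
wrist_force: [-2.3, -0.6, 5.4]
gripper_width: 30.3
grasp_force: 60.5
```

>>> play_rows:
  commands:
    - {"tx": 0,"ty": 0,"tz": 0,"rx": 0,"ry": 0,"rz": 0}
    - {"tx": 0,"ty": 0,"tz": 0,"rx": 0,"ry": 0,"rz": 0}
    - {"tx": 0,"ty": 0,"tz": 0,"rx": 0,"ry": 0,"rz": 0}
    - {"tx": 0,"ty": 0,"tz": 0,"rx": 0,"ry": 0,"rz": 0}
    - {"tx": 0,"ty": 0,"tz": 0,"rx": 0,"ry": 0,"rz": 0}
    - {"tx": 0,"ty": 0,"tz": -0.1,"rx": 0,"ry": 0,"rz": 0}
    - {"tx": 0,"ty": 0,"tz": -0.3,"rx": 0,"ry": 0,"rz": 0}
    - {"tx": 0,"ty": 0,"tz": -0.55,"rx": 0,"ry": 0,"rz": 0}
    - {"tx": -0.1,"ty": 0,"tz": -0.7,"rx": 0,"ry": 0,"rz": 0}
    - {"tx": -0.4,"ty": -0.1,"tz": -0.7,"rx": 0,"ry": 0,"rz": 0}
    - {"tx": -0.75,"ty": -0.2,"tz": -0.7,"rx": 0,"ry": 0,"rz": 0}
  fingers: -1

```text
time_s: 45.92
tool_pos: [570.4, -2.1, 231.9]
tcp_rot: [180.0, 0.0, 97.7]
wrist_force: [-0.4, 0.1, -0.3]
gripper_width: 85.2
grasp_force: 0.0
```

>>> play_rows:
  commands:
    - {"tx": -0.33,"ty": -0.1,"tz": 0,"rx": 0,"ry": 0,"rz": 0}
    - {"tx": -0.66,"ty": -0.2,"tz": 0,"rx": 0,"ry": 0,"rz": 0}
    - {"tx": -1,"ty": -0.3,"tz": 0,"rx": 0,"ry": 0,"rz": 0}

```text
time_s: 46.3
tool_pos: [550.2, -126.7, 231.6]
tcp_rot: [180.0, 0.0, 97.6]
wrist_force: [0.6, -0.1, 0.6]
gripper_width: 85.6
grasp_force: 0.0
```

>>> play_rows:
  commands:
    - {"tx": -0.33,"ty": -0.1,"tz": 0,"rx": 0,"ry": 0,"rz": 0}
    - {"tx": -0.66,"ty": -0.2,"tz": 0,"rx": 0,"ry": 0,"rz": 0}
    - {"tx": -1,"ty": -0.3,"tz": 0,"rx": 0,"ry": 0,"rz": 0}

```text
time_s: 46.68
tool_pos: [530.2, -250.4, 231.6]
tcp_rot: [180.0, 0.0, 97.6]
wrist_force: [0.0, 0.5, 0.0]
gripper_width: 85.8
grasp_force: 0.0
```

>>> play_rows:
  commands:
    - {"tx": -0.3,"ty": -0.07,"tz": 0,"rx": 0,"ry": 0,"rz": 0}
    - {"tx": -0.5,"ty": -0.12,"tz": 0,"rx": 0,"ry": 0,"rz": 0}
    - {"tx": -0.586,"ty": -0.13,"tz": 0,"rx": 0,"ry": 0,"rz": 0}
    - {"tx": -0.586,"ty": -0.13,"tz": 0,"rx": 0,"ry": 0,"rz": 0}
    - {"tx": -0.586,"ty": -0.13,"tz": 0,"rx": 0,"ry": 0,"rz": 0}

```text
time_s: 47.3
tool_pos: [525.1, -319.0, 231.5]
tcp_rot: [180.0, -0.0, 97.7]
wrist_force: [0.8, 0.2, -0.1]
gripper_width: 85.4
grasp_force: 0.0
```

Run:
```python
from h import *
go(525,-320.1,138.9,97.67)
```

```text
t 47.3 pos [ 525.1 -319.   231.5] rot [ 1.7998e+02 -2.0000e-02  9.7680e+01] shares [-0.009 -0.002  0.771] rz 0.0 F [ 0.8  0.2 -0.1] w 85.4
```

>>> play_rows:
  commands:
    - {"tx": 0,"ty": 0,"tz": 0.2,"rx": 0,"ry": 0,"rz": 0}
    - {"tx": -0.003,"ty": 0,"tz": 0.35,"rx": 0,"ry": 0,"rz": 0}
    - {"tx": -0.003,"ty": 0,"tz": 0.55,"rx": 0,"ry": 0,"rz": 0}
    - {"tx": -0.003,"ty": 0,"tz": 0.7,"rx": 0,"ry": 0,"rz": 0}
    - {"tx": -0.003,"ty": 0,"tz": 0.767,"rx": 0,"ry": 0,"rz": 0}
    - {"tx": -0.003,"ty": 0,"tz": 0.767,"rx": 0,"ry": 0,"rz": 0}
    - {"tx": -0.003,"ty": 0,"tz": 0.767,"rx": 0,"ry": 0,"rz": 0}

```text
time_s: 48.18
tool_pos: [525.2, -320.7, 140.5]
tcp_rot: [179.9, 0.1, 97.6]
wrist_force: [0.3, 0.1, 0.1]
gripper_width: 85.4
grasp_force: 0.0
```

>>> play_rows:
  commands:
    - {"tx": 0,"ty": 0,"tz": 0,"rx": 0,"ry": 0,"rz": 0}
    - {"tx": 0,"ty": 0,"tz": 0,"rx": 0,"ry": 0,"rz": 0}
    - {"tx": 0,"ty": 0,"tz": 0,"rx": 0,"ry": 0,"rz": 0}
    - {"tx": 0,"ty": 0,"tz": 0,"rx": 0,"ry": 0,"rz": 0}
    - {"tx": 0,"ty": 0,"tz": 0,"rx": 0,"ry": 0,"rz": 0}
    - {"tx": 0,"ty": 0,"tz": 0,"rx": 0,"ry": 0,"rz": 0}
    - {"tx": 0,"ty": 0,"tz": 0,"rx": 0,"ry": 0,"rz": 0}
    - {"tx": 0,"ty": 0,"tz": 0,"rx": 0,"ry": 0,"rz": 0}
  fingers: 1
  squeeze: 60

```text
time_s: 49.18
tool_pos: [525.0, -320.5, 139.7]
tcp_rot: [180.0, 0.0, 97.6]
wrist_force: [0.5, -0.5, 4.2]
gripper_width: 30.2
grasp_force: 59.9
```

Run:
```python
from h import *
go(593.8,14,147.9,97.67)
```

```text
t 49.175 pos [ 525.  -320.5  139.7] rot [1.7996e+02 3.0000e-02 9.7600e+01] shares [ 2.687  0.937 -0.069] rz -0.0002 F [ 0.5 -0.5  4.2] w 30.2
```

>>> play_rows:
  commands:
    - {"tx": 0,"ty": 0,"tz": -0.05,"rx": 0,"ry": 0,"rz": 0}
    - {"tx": 0,"ty": 0,"tz": -0.2,"rx": 0,"ry": 0,"rz": 0}
    - {"tx": 0,"ty": 0,"tz": -0.4,"rx": 0,"ry": 0,"rz": 0}
    - {"tx": 0,"ty": 0,"tz": -0.6,"rx": 0,"ry": 0,"rz": 0}
    - {"tx": 0.05,"ty": 0.02,"tz": -0.8,"rx": 0,"ry": 0,"rz": 0}
    - {"tx": 0.15,"ty": 0.04,"tz": -0.9,"rx": 0,"ry": 0,"rz": 0}
    - {"tx": 0.35,"ty": 0.1,"tz": -0.9,"rx": 0,"ry": 0,"rz": 0}
    - {"tx": 0.6,"ty": 0.2,"tz": -0.9,"rx": 0,"ry": 0,"rz": 0}
    - {"tx": 0.85,"ty": 0.3,"tz": -0.9,"rx": 0,"ry": 0,"rz": 0}

```text
time_s: 50.3
tool_pos: [546.8, -213.0, 247.0]
tcp_rot: [-180.0, -0.0, 97.6]
wrist_force: [-0.5, 0.5, -2.3]
gripper_width: 30.6
grasp_force: 59.7
```

>>> play_rows:
  commands:
    - {"tx": 0.25,"ty": 0.1,"tz": 0,"rx": 0,"ry": 0,"rz": 0}
    - {"tx": 0.5,"ty": 0.2,"tz": 0,"rx": 0,"ry": 0,"rz": 0}
    - {"tx": 0.75,"ty": 0.3,"tz": 0,"rx": 0,"ry": 0,"rz": 0}
    - {"tx": 1,"ty": 0.4,"tz": 0,"rx": 0,"ry": 0,"rz": 0}

```text
time_s: 50.8
tool_pos: [578.5, -87.6, 247.0]
tcp_rot: [-179.9, -0.0, 97.6]
wrist_force: [0.3, -0.5, -3.4]
gripper_width: 30.7
grasp_force: 59.7
```

>>> play_rows:
  commands:
    - {"tx": 0.25,"ty": 0.08,"tz": 0,"rx": 0,"ry": 0,"rz": 0}
    - {"tx": 0.5,"ty": 0.15,"tz": 0,"rx": 0,"ry": 0,"rz": 0}
    - {"tx": 0.7,"ty": 0.21,"tz": 0,"rx": 0,"ry": 0,"rz": 0}
    - {"tx": 0.8,"ty": 0.235,"tz": 0,"rx": 0,"ry": 0,"rz": 0}
    - {"tx": 0.833,"ty": 0.236,"tz": 0,"rx": 0,"ry": 0,"rz": 0}
    - {"tx": 0.833,"ty": 0.236,"tz": 0.15,"rx": 0,"ry": 0,"rz": 0}
    - {"tx": 0.833,"ty": 0.236,"tz": 0.35,"rx": 0,"ry": 0,"rz": 0}
    - {"tx": 0.833,"ty": 0.236,"tz": 0.55,"rx": 0,"ry": 0,"rz": 0}
    - {"tx": 0.833,"ty": 0.236,"tz": 0.68,"rx": 0,"ry": 0,"rz": 0}
    - {"tx": 0.833,"ty": 0.236,"tz": 0.76,"rx": 0,"ry": 0,"rz": 0}
    - {"tx": 0.833,"ty": 0.236,"tz": 0.8,"rx": 0,"ry": 0,"rz": 0}
    - {"tx": 0.833,"ty": 0.236,"tz": 0.8,"rx": 0,"ry": 0,"rz": 0}
    - {"tx": 0.833,"ty": 0.236,"tz": 0.8,"rx": 0,"ry": 0,"rz": 0}

```text
time_s: 52.42
tool_pos: [593.9, 13.6, 152.2]
tcp_rot: [179.9, 0.0, 97.6]
wrist_force: [0.2, -0.1, -2.3]
gripper_width: 31.0
grasp_force: 59.8
```

Run:
```python
from h import *
go(593.8,13.6,148.4,97.67)
```

```text
t 52.425 pos [593.9  13.6 152.2] rot [1.7991e+02 2.0000e-02 9.7600e+01] shares [ 0.001 -0.001  0.032] rz -0.0002 F [ 0.2 -0.1 -2.3] w 31.0
```

>>> play_rows:
  commands:
    - {"tx": 0,"ty": 0,"tz": 0.015,"rx": 0,"ry": 0,"rz": 0}
    - {"tx": 0,"ty": 0,"tz": 0.028,"rx": 0,"ry": 0,"rz": 0}
    - {"tx": 0,"ty": 0,"tz": 0.034,"rx": 0,"ry": 0,"rz": 0}
    - {"tx": 0,"ty": 0,"tz": 0.036,"rx": 0,"ry": 0,"rz": 0}
    - {"tx": 0,"ty": 0,"tz": 0.036,"rx": 0,"ry": 0,"rz": 0}

```text
time_s: 53.05
tool_pos: [593.9, 13.6, 148.7]
tcp_rot: [179.9, 0.0, 97.6]
wrist_force: [-1.1, 1.0, 4.8]
gripper_width: 30.7
grasp_force: 60.6
```

>>> play_rows:
  commands:
    - {"tx": 0,"ty": 0,"tz": 0,"rx": 0,"ry": 0,"rz": 0}
    - {"tx": 0,"ty": 0,"tz": 0,"rx": 0,"ry": 0,"rz": 0}
    - {"tx": 0,"ty": 0,"tz": 0,"rx": 0,"ry": 0,"rz": 0}
    - {"tx": 0,"ty": 0,"tz": 0,"rx": 0,"ry": 0,"rz": 0}
    - {"tx": 0,"ty": 0,"tz": 0,"rx": 0,"ry": 0,"rz": 0}
    - {"tx": 0,"ty": 0,"tz": -0.1,"rx": 0,"ry": 0,"rz": 0}
    - {"tx": 0,"ty": 0,"tz": -0.3,"rx": 0,"ry": 0,"rz": 0}
    - {"tx": 0,"ty": 0,"tz": -0.55,"rx": 0,"ry": 0,"rz": 0}
    - {"tx": -0.1,"ty": 0,"tz": -0.7,"rx": 0,"ry": 0,"rz": 0}
    - {"tx": -0.4,"ty": -0.03,"tz": -0.7,"rx": 0,"ry": 0,"rz": 0}
    - {"tx": -0.8,"ty": -0.06,"tz": -0.7,"rx": 0,"ry": 0,"rz": 0}
  fingers: -1

```text
time_s: 54.42
tool_pos: [599.5, -82.7, 232.7]
tcp_rot: [179.9, 0.0, 97.7]
wrist_force: [1.2, 0.5, -0.1]
gripper_width: 85.6
grasp_force: 0.0
```

>>> play_rows:
  commands:
    - {"tx": -0.33,"ty": -0.03,"tz": 0,"rx": 0,"ry": 0,"rz": 0}
    - {"tx": -0.66,"ty": -0.06,"tz": 0,"rx": 0,"ry": 0,"rz": 0}
    - {"tx": -1,"ty": -0.08,"tz": 0,"rx": 0,"ry": 0,"rz": 0}

```text
time_s: 54.8
tool_pos: [605.5, -204.1, 232.2]
tcp_rot: [179.9, 0.0, 97.6]
wrist_force: [0.0, -0.7, 0.8]
gripper_width: 85.8
grasp_force: 0.0
```

>>> play_rows:
  commands:
    - {"tx": -0.33,"ty": -0.03,"tz": 0,"rx": 0,"ry": 0,"rz": 0}
    - {"tx": -0.66,"ty": -0.06,"tz": 0,"rx": 0,"ry": 0,"rz": 0}
    - {"tx": -0.9,"ty": -0.09,"tz": 0,"rx": 0,"ry": 0,"rz": 0}
    - {"tx": -0.976,"ty": -0.093,"tz": 0,"rx": 0,"ry": 0,"rz": 0}
    - {"tx": -0.976,"ty": -0.093,"tz": 0,"rx": 0,"ry": 0,"rz": 0}
    - {"tx": -0.976,"ty": -0.093,"tz": 0,"rx": 0,"ry": 0,"rz": 0}

```text
time_s: 55.55
tool_pos: [610.2, -319.1, 231.4]
tcp_rot: [180.0, -0.0, 97.7]
wrist_force: [-0.2, -0.1, 0.3]
gripper_width: 85.3
grasp_force: 0.0
```

Run:
```python
from h import *
go(610.1,-320.3,139.4,97.67)
```

```text
t 55.55 pos [ 610.2 -319.1  231.4] rot [ 1.7997e+02 -1.0000e-02  9.7670e+01] shares [-0.01  -0.003  0.767] rz 0.0 F [-0.2 -0.1  0.3] w 85.3
```

>>> play_rows:
  commands:
    - {"tx": 0,"ty": 0,"tz": 0.2,"rx": 0,"ry": 0,"rz": 0}
    - {"tx": -0.003,"ty": -0.001,"tz": 0.35,"rx": 0,"ry": 0,"rz": 0}
    - {"tx": -0.003,"ty": -0.001,"tz": 0.55,"rx": 0,"ry": 0,"rz": 0}
    - {"tx": -0.003,"ty": -0.001,"tz": 0.7,"rx": 0,"ry": 0,"rz": 0}
    - {"tx": -0.003,"ty": -0.001,"tz": 0.767,"rx": 0,"ry": 0,"rz": 0}
    - {"tx": -0.003,"ty": -0.001,"tz": 0.767,"rx": 0,"ry": 0,"rz": 0}
    - {"tx": -0.003,"ty": -0.001,"tz": 0.767,"rx": 0,"ry": 0,"rz": 0}

```text
time_s: 56.42
tool_pos: [610.2, -320.9, 140.1]
tcp_rot: [179.9, 0.1, 97.6]
wrist_force: [0.1, -0.2, 0.1]
gripper_width: 85.5
grasp_force: 0.0
```

>>> play_rows:
  commands:
    - {"tx": 0,"ty": 0,"tz": 0,"rx": 0,"ry": 0,"rz": 0}
    - {"tx": 0,"ty": 0,"tz": 0,"rx": 0,"ry": 0,"rz": 0}
    - {"tx": 0,"ty": 0,"tz": 0,"rx": 0,"ry": 0,"rz": 0}
    - {"tx": 0,"ty": 0,"tz": 0,"rx": 0,"ry": 0,"rz": 0}
    - {"tx": 0,"ty": 0,"tz": 0,"rx": 0,"ry": 0,"rz": 0}
    - {"tx": 0,"ty": 0,"tz": 0,"rx": 0,"ry": 0,"rz": 0}
    - {"tx": 0,"ty": 0,"tz": 0,"rx": 0,"ry": 0,"rz": 0}
    - {"tx": 0,"ty": 0,"tz": 0,"rx": 0,"ry": 0,"rz": 0}
  fingers: 1
  squeeze: 60

```text
time_s: 57.42
tool_pos: [609.9, -320.9, 139.3]
tcp_rot: [180.0, 0.0, 97.6]
wrist_force: [-1.3, -0.5, 4.9]
gripper_width: 30.5
grasp_force: 60.1
```

Run:
```python
from h import *
go(603.1,-62.1,147.9,97.67)
```

```text
t 57.425 pos [ 609.9 -320.9  139.3] rot [1.7998e+02 3.0000e-02 9.7590e+01] shares [ 2.145  0.229 -0.072] rz -0.0002 F [-1.3 -0.5  4.9] w 30.5
```

>>> play_rows:
  commands:
    - {"tx": 0,"ty": 0,"tz": -0.05,"rx": 0,"ry": 0,"rz": 0}
    - {"tx": 0,"ty": 0,"tz": -0.2,"rx": 0,"ry": 0,"rz": 0}
    - {"tx": 0,"ty": 0,"tz": -0.4,"rx": 0,"ry": 0,"rz": 0}
    - {"tx": 0,"ty": 0,"tz": -0.6,"rx": 0,"ry": 0,"rz": 0}
    - {"tx": 0.05,"ty": 0.01,"tz": -0.8,"rx": 0,"ry": 0,"rz": 0}
    - {"tx": 0.15,"ty": 0.02,"tz": -0.9,"rx": 0,"ry": 0,"rz": 0}
    - {"tx": 0.35,"ty": 0.04,"tz": -0.9,"rx": 0,"ry": 0,"rz": 0}
    - {"tx": 0.6,"ty": 0.06,"tz": -0.9,"rx": 0,"ry": 0,"rz": 0}
    - {"tx": 0.85,"ty": 0.1,"tz": -0.9,"rx": 0,"ry": 0,"rz": 0}

```text
time_s: 58.55
tool_pos: [607.9, -216.5, 246.7]
tcp_rot: [-180.0, -0.0, 97.6]
wrist_force: [0.5, 0.1, -2.0]
gripper_width: 30.7
grasp_force: 59.7
```

>>> play_rows:
  commands:
    - {"tx": 0.25,"ty": 0.03,"tz": 0,"rx": 0,"ry": 0,"rz": 0}
    - {"tx": 0.5,"ty": 0.06,"tz": 0,"rx": 0,"ry": 0,"rz": 0}
    - {"tx": 0.75,"ty": 0.08,"tz": 0,"rx": 0,"ry": 0,"rz": 0}
    - {"tx": 0.95,"ty": 0.1,"tz": 0,"rx": 0,"ry": 0,"rz": 0}

```text
time_s: 59.05
tool_pos: [604.6, -101.5, 246.8]
tcp_rot: [-180.0, -0.0, 97.7]
wrist_force: [-0.1, -1.1, -2.0]
gripper_width: 30.8
grasp_force: 59.7
```

>>> play_rows:
  commands:
    - {"tx": 0.16,"ty": 0.02,"tz": 0,"rx": 0,"ry": 0,"rz": 0}
    - {"tx": 0.28,"ty": 0.025,"tz": 0,"rx": 0,"ry": 0,"rz": 0}
    - {"tx": 0.34,"ty": 0.029,"tz": 0,"rx": 0,"ry": 0,"rz": 0}
    - {"tx": 0.34,"ty": 0.029,"tz": 0.15,"rx": 0,"ry": 0,"rz": 0}
    - {"tx": 0.34,"ty": 0.029,"tz": 0.35,"rx": 0,"ry": 0,"rz": 0}
    - {"tx": 0.34,"ty": 0.029,"tz": 0.55,"rx": 0,"ry": 0,"rz": 0}
    - {"tx": 0.34,"ty": 0.029,"tz": 0.68,"rx": 0,"ry": 0,"rz": 0}
    - {"tx": 0.34,"ty": 0.029,"tz": 0.76,"rx": 0,"ry": 0,"rz": 0}
    - {"tx": 0.34,"ty": 0.029,"tz": 0.8,"rx": 0,"ry": 0,"rz": 0}
    - {"tx": 0.34,"ty": 0.029,"tz": 0.8,"rx": 0,"ry": 0,"rz": 0}
    - {"tx": 0.34,"ty": 0.029,"tz": 0.8,"rx": 0,"ry": 0,"rz": 0}

```text
time_s: 60.42
tool_pos: [603.5, -62.6, 151.9]
tcp_rot: [179.9, 0.0, 97.6]
wrist_force: [-0.6, 0.2, -2.3]
gripper_width: 30.4
grasp_force: 59.8
```

Run:
```python
from h import *
go(603.1,-62.7,148.4,97.67)
```

```text
t 60.425 pos [603.5 -62.6 151.9] rot [1.7991e+02 3.0000e-02 9.7600e+01] shares [-0.001 -0.003  0.029] rz -0.0002 F [-0.6  0.2 -2.3] w 30.4
```

>>> play_rows:
  commands:
    - {"tx": 0,"ty": -0.003,"tz": 0.015,"rx": 0,"ry": 0,"rz": 0}
    - {"tx": 0,"ty": -0.003,"tz": 0.026,"rx": 0,"ry": 0,"rz": 0}
    - {"tx": 0,"ty": -0.003,"tz": 0.032,"rx": 0,"ry": 0,"rz": 0}
    - {"tx": 0,"ty": -0.003,"tz": 0.034,"rx": 0,"ry": 0,"rz": 0}
    - {"tx": 0,"ty": -0.003,"tz": 0.034,"rx": 0,"ry": 0,"rz": 0}

```text
time_s: 61.05
tool_pos: [602.9, -62.6, 148.3]
tcp_rot: [179.9, 0.0, 97.6]
wrist_force: [-1.4, 0.4, 5.7]
gripper_width: 30.9
grasp_force: 60.5
```

>>> play_rows:
  commands:
    - {"tx": 0,"ty": 0,"tz": 0,"rx": 0,"ry": 0,"rz": 0}
    - {"tx": 0,"ty": 0,"tz": 0,"rx": 0,"ry": 0,"rz": 0}
    - {"tx": 0,"ty": 0,"tz": 0,"rx": 0,"ry": 0,"rz": 0}
    - {"tx": 0,"ty": 0,"tz": 0,"rx": 0,"ry": 0,"rz": 0}
    - {"tx": 0,"ty": 0,"tz": 0,"rx": 0,"ry": 0,"rz": 0}
    - {"tx": 0,"ty": 0,"tz": -0.1,"rx": 0,"ry": 0,"rz": 0}
    - {"tx": 0,"ty": 0,"tz": -0.3,"rx": 0,"ry": 0,"rz": 0}
    - {"tx": 0,"ty": 0,"tz": -0.55,"rx": 0,"ry": 0,"rz": 0}
    - {"tx": -0.1,"ty": -0.1,"tz": -0.7,"rx": 0,"ry": 0,"rz": 0}
    - {"tx": -0.4,"ty": -0.3,"tz": -0.8,"rx": 0,"ry": 0,"rz": 0}
    - {"tx": -0.7,"ty": -0.4,"tz": -0.8,"rx": 0,"ry": 0,"rz": 0}
    - {"tx": -1,"ty": -0.5,"tz": -0.8,"rx": 0,"ry": 0,"rz": 0}
  fingers: -1

```text
time_s: 62.55
tool_pos: [558.0, -191.3, 243.7]
tcp_rot: [180.0, 0.0, 97.6]
wrist_force: [0.6, 0.3, -0.4]
gripper_width: 85.4
grasp_force: 0.0
```

>>> play_rows:
  commands:
    - {"tx": -0.3,"ty": -0.3,"tz": 0,"rx": 0,"ry": 0,"rz": 0}
    - {"tx": -0.6,"ty": -0.6,"tz": 0,"rx": 0,"ry": 0,"rz": 0}
    - {"tx": -1,"ty": -0.9,"tz": 0,"rx": 0,"ry": 0,"rz": 0}
    - {"tx": -1,"ty": -0.9,"tz": 0,"rx": 0,"ry": 0,"rz": 0}
    - {"tx": -1,"ty": -0.9,"tz": 0,"rx": 0,"ry": 0,"rz": 0}

```text
time_s: 63.18
tool_pos: [467.3, -323.0, 243.0]
tcp_rot: [180.0, -0.0, 97.5]
wrist_force: [-0.4, -0.3, -0.7]
gripper_width: 85.6
grasp_force: 0.0
```

Run:
```python
from h import *
t=save("top","t10.png"); save("side","s10.png")
a=cv2.imread("pics/top0.png").astype(int)
def caps(im):
    w=(im[120:200,190:310].min(2)>150).astype('uint8'); n,l,st,c=cv2.connectedComponentsWithStats(w)
    return [(c[i]+[190,120]).round(1) for i in range(1,n) if st[i,4]>30]
print(caps(a),caps(t["pixels"].astype(int)))
A=cv2.imread("pics/side10.png") if 0 else cv2.imread("pics/s10.png")[100:384,170:350]; B=cv2.imread("pics/t10.png")[110:270,90:320]
B=cv2.resize(B,(B.shape[1]*2,B.shape[0]*2)); C=cv2.resize(A,None,fx=1.76,fy=1.76)
o=np.zeros((500,780,3),np.uint8); o[:C.shape[0],:C.shape[1]]=C[:500]; o[:320,320:320+460]=B; cv2.imwrite("pics/m10.png",o)
```

```text
[array([281.4, 161.5]), array([248.1, 164.9]), array([214.5, 170.4])] [array([281.4, 161. ]), array([248.3, 164.6]), array([214.5, 169.9])]
```

View pics/m10.png

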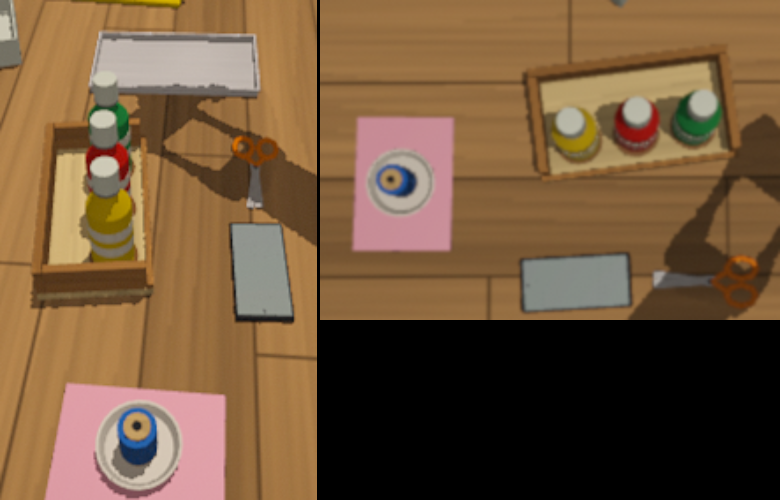

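All three caps are within 0.5 px (about 1.2 mm) of their starting positions, in the original colour order. The spool stands in the dish at (138,437). I hand in.

```bash
python3 -c "
from rig import *
print(finish_job())"
```

```text
the job is handed in; nothing more can be done
None
```

The job is handed in at about 63 s (no verdict came back): the spool stands upright in the thread dish, all three bottles are back on their coasters in the original order within about 1–2 mm by camera, and the phone and scissors look unmoved in the pictures.

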